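# Square up the stack of spare splashback tiles

### The arm

A 6-joint arm with a two-finger parallel gripper is mounted at the origin on the work surface. World frame = base frame: x ahead of the robot, y to its left, z up, the work surface at z = 0. Lengths are in m, angles in rad, forces in N, time in s.
With the tool pointing down it reaches from about 0.275 to 0.825 m from the base axis. Payload 4.9 kg.
Tool frame: the origin (TCP) lies at the very end of the fingers, on their centre line; the grasp point (between the pads) lies behind it (bot.grip_point_offset is the z of the grasp point in the tool frame, in m); z points along the fingers, y is the line along which they close (so a half turn about z gives the same grasp; the last joint's range is limited). The gripper opens to 85 mm and grips with 20 to 120 N. Pads are 22 mm wide; open, the fingers measure 114 mm over their backs; the gripper's body (76 mm by 85 mm) begins 54 mm behind the grasp point. The pads swing forward as they close: fully open they stand 13 mm farther back than shut.
Start: joints at [-0.134, 0.326, -0.193, 1.052, 0, 1.437], TCP at [0.55, 0, 0.231] pointing down, gripper open.
Joint ranges: [-2.65, 2.65], [-0.97, 1.79], [-1.3, 1.35], [-1.93, 2.1], [-1.47, 1.37], [-3.14, 3.14]. Speed limits (rad/s): [2.57, 2.57, 3.14, 3.14, 3.14, 3.14].

### API

Orientations are given as a unit quaternion [x, y, z, w].
In Python, from bench import bot gives the robot as it stands.
- The arm moves only by the shell command python3 -m pendant 'ROWS'. ROWS is JSON, a list of rows, each an object of numbers: "wx", "wy", "wz": the turn, a rotation vector about the tool's x, y, z each as a share of pi/4 rad, from -1 to 1; "tx", "ty", "tz": the shift along the tool's x, y, z each as a share of 0.25 m, from -1 to 1; "gripper": the opening, from -1 (shut) to 1 (fully open). In form: [{"wx": .., "wy": .., "wz": .., "tx": .., "ty": .., "tz": .., "gripper": ..}, ...]. A call has 1 to 8 rows; each row is the pose to reach, as a shift and turn from the pose commanded when the call began, along the tool's axes at that moment; what a row does not reach only later rows make up. A row lasts 1/10 s, in which the tool goes at most 50 mm and 8.59 degrees, less where a joint would pass 70% of its speed; a pose out of reach is approached as far as the arm can. A call with a number of a shift or a turn outside -1 to 1 is refused whole. A call with a gripper value outside its range is refused whole. The fingers move at their own pace and stop on an object; the grip force is fixed at half the most. Time passes only in rows, so rows that repeat a pose let the fingers close. It gives the time, the measured TCP pose, the force, the opening and the grip force at its end, in the units of the state.
- bot.get_obs(): the state, without advancing time (a new reading comes with each control period).
- bot.snapshot(name): name is "scene" or "side" or "wrist"; returns (picture, depth): 384x512x3 uint8, blue, green, red; 384x512 float32, m along the optical axis (not along the pixel's ray), 0 where there is no reading.
- bot.camera_model(name): a dict with "K" (3x3 intrinsics, pixels), "pose" (4x4, takes a point from camera to world coordinates); the wrist camera has in their place "tool_from_camera" (4x4, takes a point from camera to tool coordinates, whose origin is the TCP and whose axes are the flange's). Camera axes: x right, y up, looking along -z (the intrinsics and any distortion apply to the point x, -y, -z); pixel columns grow to the right and rows downward; lengths in m; the calibration is good to about 2 mm. A picture is of the moment at which its call begins: read the wrist's pose just before it. camera_model takes no time and is no camera call.
- bot.sign_off(): hands the job in; it is judged then, once.
Trained networks look in the newest picture that a camera, given by its name, has taken for a name from the list of things; names that differ only in an ending like _2 or _b are one class to them, and where a whole thing is asked for, a point or a joint stands for the part that bears it (a point fixed in the world has none). Each returns a list of dicts, best first, with "score" (0 to 1); they miss things now and then, are a little off and sometimes report something else, mostly with a low value. They report only what shows in the picture. A call takes as long as a camera call. They do not tell look-alikes from the thing itself.
- bot.outline_of(camera, name): "mask" (384x512 bool, what is visible of it).
- bot.pinpoint(camera, name): "at" ([x, y, z] in m, in world coordinates, good to about 4 mm: a listed point, or the origin of a listed thing).
The state is a dict: "time_s": time; "joint_positions": joint angles; "dq": joint speeds; "tau": joint torques, N m; "tool_pos": TCP position; "tool_rot": TCP orientation; "force": force on the tool from outside, world axes, zero at the start; "ft_torque": the same for the moment, N m; "gripper_width": finger opening in m; "grasp_force": force on a finger pad.
Only numpy, scipy, OpenCV 4.12 (cv2) and the standard library are available. Lean on these libraries where they do the work, as an engineer would, in place of code of your own. Each camera call takes 0.05 s, during which the arm holds its last target. There are 200 camera calls.

### The job

The last spare tile is still draining on the little wire easel: lay it, without dropping it, face up on top of the stack of four beside it, the long way along the stack. Then tap the stack from its ends and sides until all five tiles sit flush at every edge, keeping it about where it stands and leaving the other things on the table alone.

Things in the scene. Friction and masses are not known exactly. Their poses are not given: they have to be found in the camera images.
- tile_1: Dark teal splashback tile, 130 x 65 x 8 mm, 0.15 kg, pale body; origin at the centre of its underside, x along the 130 mm length, y across, z up out of its face. Bottom tile of the stack; lies on the white table.
- tile_2: Light grey-blue splashback tile, 130 x 65 x 8 mm, 0.15 kg, pale body; origin at the centre of its underside, x along the 130 mm length, y across, z up out of its face. Second tile of the stack, lying loosely and askew on tile_1 (up to 14 mm off along, 6 mm off across, 0.1 rad turned). A pushed tile carries along those lying on it.
- tile_3: Mid blue splashback tile, 130 x 65 x 8 mm, 0.15 kg, pale body; origin at the centre of its underside, x along the 130 mm length, y across, z up out of its face. Third tile of the stack, loose and askew like tile_2.
- tile_4: Pale green-grey splashback tile, 130 x 65 x 8 mm, 0.15 kg, pale body; origin at the centre of its underside, x along the 130 mm length, y across, z up out of its face. Fourth and, at the start, top tile of the stack (its upper face 32 mm above the table), loose and askew like tile_2.
- tile_5: Darkest navy splashback tile, 130 x 65 x 8 mm, 0.15 kg, pale body; origin at the centre of its underside, x along the 130 mm length, y across, z up out of its face. Lies face up on the easel's rails, sloped 30 degrees along its length, lower end towards the robot against a lip; its origin is 50 mm above the table. Its long edges are free: nothing is close under their outer 10 mm.
- easel: Low chrome-wire draining easel that does not move, about 150 mm long, 75 mm wide and 85 mm tall. Origin on the table under its middle; x points level up the slope, away from the robot side, y across, z up. Two 8 mm rails 36 mm apart (centres) carry tile_5; the runners on the table are 68 mm apart. The lip stands 5 mm above the tile's face.
- tumbler: Steel tumbler, open cup, 74 mm across the rim, 115 mm tall; origin at the centre of its underside. Bystander.
- brush_cup: Blue plastic cup, 72 mm across the rim, 100 mm tall, with two toothbrushes leaning in it up to 180 mm high; origin at the centre of its underside. Bystander.
- bottle: White plastic bottle with a blue twist cap, 64 mm in diameter, 190 mm tall; origin at the centre of its underside. Bystander.
- soap_dish: White ceramic soap dish with a bar of soap, 112 x 74 mm, 35 mm tall with the soap; origin at the centre of its underside. Bystander.
- nail_brush: Wooden nail brush, 95 x 42 mm, 42 mm tall; origin at the centre of its underside. Bystander.
- mug: Terracotta mug, 80 mm across, 88 mm tall, with a handle; origin at the centre of its underside. Bystander.
Things that resemble listed ones, but are neither listed nor needed, are in the scene too. What is shaped like the tile_5 but purple is not meant.

How it is judged:
At the end, for the whole second after the job is handed in: tile_1 to tile_5 lie flat on one another in that order, at rest and released; each of tile_2 to tile_5 is within 4 mm of tile_1 along and across its length and within 0.05 rad of it in direction (either way round); tile_1 lies on the table within 50 mm of where it started (x of tile_2 in the frame of tile_1 between -0.004 and 0.004 m and y of tile_2 in the frame of tile_1 between -0.004 and 0.004 m and z of tile_2 in the frame of tile_1 between 0.005 and 0.011 m and angle between the x axis of each of tile_2, tile_3, tile_4, tile_5 and the x axis of tile_1, either way round below 0.05 rad and x of tile_3 in the frame of tile_1 between -0.004 and 0.004 m and y of tile_3 in the frame of tile_1 between -0.004 and 0.004 m and z of tile_3 in the frame of tile_1 between 0.013 and 0.019 m and x of tile_4 in the frame of tile_1 between -0.004 and 0.004 m and y of tile_4 in the frame of tile_1 between -0.004 and 0.004 m and z of tile_4 in the frame of tile_1 between 0.021 and 0.027 m and x of tile_5 in the frame of tile_1 between -0.004 and 0.004 m and y of tile_5 in the frame of tile_1 between -0.004 and 0.004 m and z of tile_5 in the frame of tile_1 between 0.029 and 0.035 m and angle between each of tile_5, tile_1's own z axis and vertical below 0.05 rad and height (world z) of tile_1 below 0.004 m and distance of tile_1 from where it was at the start of the episode below 0.05 m and linear speed of each of tile_1, tile_2, tile_3, tile_4, tile_5 below 0.01 m/s); the robot touches nothing.
It fails at once if a bystander (tumbler, brush cup, bottle, soap dish, nail brush, mug) is shifted more than 25 mm or tipped more than 0.35 rad (distance of any of tumbler, brush_cup, bottle, soap_dish, nail_brush, mug from where it was at the start of the episode above 0.025 m or angle between any of tumbler, brush_cup, bottle, soap_dish, nail_brush, mug's own z axis and vertical above 0.35 rad).
It fails at once if a tile is dropped or flung: it moves faster than 0.5 m/s while the fingers are not touching it (a fall of about 13 mm) ((linear speed of tile_1 above 0.5 m/s and contact force between the fingers and tile_1 below 0.05 N) or (linear speed of tile_2 above 0.5 m/s and contact force between the fingers and tile_2 below 0.05 N) or (linear speed of tile_3 above 0.5 m/s and contact force between the fingers and tile_3 below 0.05 N) or (linear speed of tile_4 above 0.5 m/s and contact force between the fingers and tile_4 below 0.05 N) or (linear speed of tile_5 above 0.5 m/s and contact force between the fingers and tile_5 below 0.05 N)).
It also fails if it takes over 72 s, if anything falls off the work surface, if the arm or the gripper's body presses on something with over 40 N, if the wrist force passes 120 N, or if a joint passes its speed limit or range.

## Working session

There is one attempt and no reset: what is moved stays moved. The work goes in short steps, Python scripts to look and compute and a shell command to move; the robot and the scene stay as the last step left them, time stands still between calls to the robot, and variables do not carry over. Pictures are saved under pics/ and viewed, at most 10 in all, crops included, and the job is handed in when it is done.

```bash
mkdir -p pics; ls
cat > h.py <<'E'
import numpy as np,cv2
from scipy.spatial.transform import Rotation as R
from bench import bot
def cam(n,obs=None):
    m=bot.camera_model(n); K=np.array(m["K"])
    if "pose" in m: return K,np.array(m["pose"])
    o=obs or bot.get_obs(); T=np.eye(4); T[:3,:3]=R.from_quat(o["tool_rot"]).as_matrix(); T[:3,3]=o["tool_pos"]
    return K,T@np.array(m["tool_from_camera"])
def cloud(n):
    K,T=cam(n); img,d=bot.snapshot(n); v,u=np.indices(d.shape)
    x=(u-K[0,2])/K[0,0]*d; y=(v-K[1,2])/K[1,1]*d
    P=np.stack([x,-y,-d],-1)@T[:3,:3].T+T[:3,3]; P[d==0]=np.nan
    return img,P
E
python3 - <<'E'
from h import *
o=bot.get_obs();print(o);print(bot.grip_point_offset)
a=[]
for n in ["scene","side","wrist"]:
    img,P=cloud(n); np.save(f"{n}.npy",P); cv2.imwrite(f"{n}.png",img); a.append(img)
    print(n, {k:v for k,v in bot.camera_model(n).items() if k not in("K","pose")},cam(n)[1].round(3).tolist())
    for t in ["tile_5","tile_1","easel"]:
        print(n,t,[(np.round(r["at"],3).tolist(),round(r["score"],2)) for r in bot.pinpoint(n,t)])
cv2.imwrite("pics/a.png",a[0]); cv2.imwrite("pics/b.png",np.hstack([cv2.resize(x,(400,300)) for x in a[1:]]))
E
```

```text
pics
{'time_s': 0.0, 'joint_positions': array([-1.34210698e-01,  3.26948648e-01, -1.93596044e-01,  1.05200359e+00,
        1.62209734e-05,  1.43659657e+00]), 'dq': array([ 0.00097988, -0.0005286 , -0.00082297,  0.00069123, -0.00155373,
        0.00066088]), 'tau': array([-1.24197268e-03, -4.43398941e+01,  2.62443137e+01,  1.56443648e-02,
       -1.97191571e-04, -6.55614656e-06]), 'tool_pos': array([5.49410457e-01, 9.01391913e-05, 2.30494630e-01]), 'tool_rot': array([ 7.07110385e-01,  7.07102635e-01, -5.24510639e-04, -7.01634915e-04]), 'force': array([ 0.07667511, -0.43405749,  0.93361887]), 'ft_torque': array([ 0.04691155, -0.02437702,  0.05524385]), 'grasp_force': 0.0, 'gripper_width': 0.0856757522330854}
-0.0187
scene {} [[0.376, -0.729, 0.572, 1.18], [0.927, 0.298, -0.23, -0.259], [-0.003, 0.617, 0.787, 0.98], [0.0, 0.0, 0.0, 1.0]]
scene tile_5 [([0.288, -0.442, -0.001], 0.94), ([0.509, -0.252, 0.051], 0.87), ([0.524, -0.412, 0.001], 0.81), ([0.701, -0.38, -0.002], 0.73), ([0.507, 0.231, 0.023], 0.7), ([0.519, 0.229, 0.021], 0.62), ([0.524, 0.231, 0.009], 0.37)]
scene tile_1 [([0.
[... 813 characters left out ...]
5), ([0.514, 0.233, 0.002], 0.47), ([0.519, 0.224, 0.016], 0.4), ([0.522, 0.231, 0.008], 0.36)]
side easel [([0.509, -0.252, -0.002], 0.67), ([0.513, 0.233, -0.0], 0.52)]
wrist {'tool_from_camera': array([[ 1.85473808e-03,  9.57266898e-01,  2.89200012e-01,
         7.33097280e-02],
       [ 9.99997706e-01, -2.08528007e-03,  4.89058625e-04,
         6.95943341e-04],
       [ 1.07122265e-03,  2.89198441e-01, -9.57268569e-01,
        -1.42760166e-01],
       [ 0.00000000e+00,  0.00000000e+00,  0.00000000e+00,
         1.00000000e+00]])} [[1.0, -0.002, 0.001, 0.551], [0.002, 0.957, 0.289, 0.073], [-0.001, -0.289, 0.957, 0.374], [0.0, 0.0, 0.0, 1.0]]
wrist tile_5 []
wrist tile_1 []
wrist easel []
```

View pics/a.png

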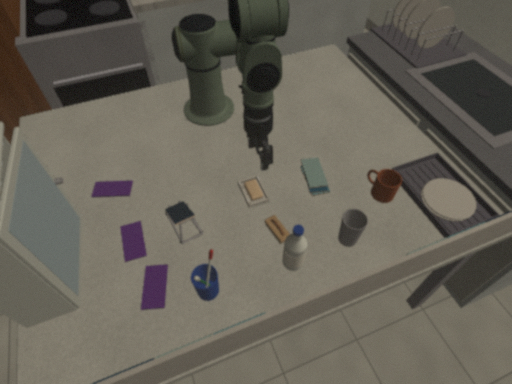

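View pics/b.png

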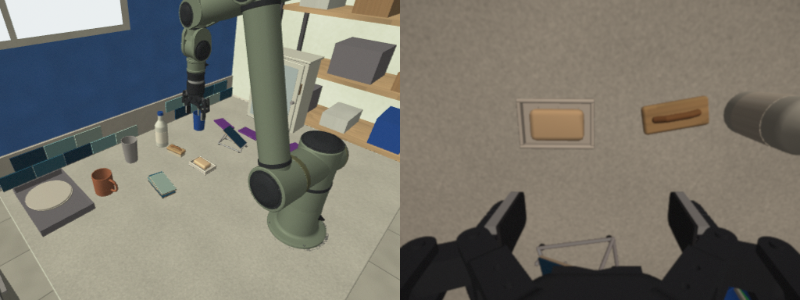

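Run:
```python
from h import *
P=np.concatenate([np.load(f"{n}.npy").reshape(-1,3) for n in("scene","side")])
P=P[~np.isnan(P[:,0])]
def rect(c):
    (cx,cy),(w,h),a=cv2.minAreaRect(c[:,:2].astype(np.float32)*1000); return (round(cx),round(cy),round(w),round(h),round(a,1))
# stack slices
s=P[np.hypot(P[:,0]-.512,P[:,1]-.231)<.11]
for z in (.008,.016,.024,.032):
    c=s[abs(s[:,2]-z)<.003]; print(z,len(c),c.mean(0).round(4) if len(c) else '',rect(c))
print("max z",s[:,2].max())
# bystanders: occupancy clusters
o=P[(P[:,2]>.012)&(P[:,2]<.3)&(P[:,0]>.1)]
g=np.zeros((1000,1400),np.uint8); i=((o[:,0])*1000).astype(int); j=((o[:,1]+.7)*1000).astype(int); k=(i>=0)&(i<1000)&(j>=0)&(j<1400); g[i[k],j[k]]=255
g=cv2.morphologyEx(g,cv2.MORPH_CLOSE,np.ones((9,9)))
n,l,st,ce=cv2.connectedComponentsWithStats(g)
lab=l[np.clip(i,0,999),np.clip(j,0,1399)]
for q in range(1,n):
    if st[q,4]>150: print("x",st[q,1],st[q,1]+st[q,3],"y",st[q,0]-700,st[q,0]+st[q,2]-700,"zmax",o[lab==q][:,2].max().round(3))
```

```text
0.008 202 [0.5024 0.2395 0.0071] (512, 234, 209, 206, 17.7)
0.016 88 [0.5479 0.2252 0.0164] (520, 227, 72, 142, 79.2)
0.024 137 [0.5554 0.2177 0.0244] (515, 228, 68, 153, 76.5)
0.032 839 [0.5032 0.2319 0.0327] (504, 232, 67, 139, 77.1)
max z 0.039978840586054054
x 355 384 y -700 -586 zmax 0.3
x 360 684 y -700 -532 zmax 0.3
x 401 421 y -700 -665 zmax 0.295
x 430 550 y -33 47 zmax 0.3
x 431 593 y 179 278 zmax 0.04
x 440 589 y -292 -203 zmax 0.093
x 585 702 y 375 460 zmax 0.093
x 585 894 y 493 700 zmax 0.036
x 587 714 y -15 50 zmax 0.3
x 726 805 y -278 -203 zmax 0.186
x 729 807 y 176 253 zmax 0.12
x 737 809 y -14 55 zmax 0.194
x 913 950 y -700 700 zmax 0.297
```

The scene picture shows the navy tile on the easel at about (180,212), the stack at (314,176), and purple look-alikes lying on the table at (112,188), (133,240) and (155,287). The side and wrist views agree. Next I fit the tile's plane and the stack's axes.

```bash
cat >> h.py <<'E'
def inrect(Q,zax=None):
    """min-area rect of points in plane; returns centre, long dir, sizes"""
    (cx,cy),(w,h),a=cv2.minAreaRect((Q*1000).astype(np.float32)); 
    if w<h: w,h,a=h,w,a+90
    a=(a+90)%180-90
    return np.array([cx,cy])/1000,a,(round(w,1),round(h,1))
def fit5(P,img,box):
    m=(P[...,0]>box[0])&(P[...,0]<box[1])&(P[...,1]>box[2])&(P[...,1]<box[3])&(P[...,2]>.02)&(img.max(-1)<img[...,1].astype(int)*0+95)
    C=P[m]
    for t in (.02,.006,.004):
        A=np.c_[C[:,:2],np.ones(len(C))]; k=np.linalg.lstsq(A,C[:,2],rcond=None)[0]
        C=C[abs(A@k-C[:,2])<t]
    n=np.array([-k[0],-k[1],1]); n/=np.linalg.norm(n)
    u=np.array([n[2],0,-n[0]]); u/=np.linalg.norm(u); v=np.cross(n,u); c0=C.mean(0)
    c,a,s=inrect(np.c_[(C-c0)@u,(C-c0)@v])
    ar=np.radians(a); L=u*np.cos(ar)+v*np.sin(ar)
    return len(C),n,c0+u*c[0]+v*c[1],L,s
E
python3 - <<'E'
from h import *
for n in("scene","side"):
    P=np.load(n+".npy"); img=cv2.imread(n+".png")
    r=fit5(P,img,(.43,.6,-.31,-.18)); print(n,r[0],"n",r[1].round(3),"top ctr",r[2].round(4),"long",r[3].round(3),r[4], "slope",np.degrees(np.arccos(r[1][2])).round(1))
    m=(abs(P[...,2]-.032)<.0035)&(np.hypot(P[...,0]-.512,P[...,1]-.231)<.1); print(inrect(P[m][:,:2]),m.sum())
    E=(P[...,2]>.004)&(P[...,2]<.09)&(np.hypot(P[...,0]-.512,P[...,1]+.25)<.12); print(inrect(P[E][:,:2]))
E
```

```text
scene 377 n [-0.49  -0.077  0.868] top ctr [ 0.5083 -0.2525  0.0586] long [0.859 0.129 0.496] (134.5, 64.3) slope 29.7
(array([0.50612723, 0.2306456 ]), -13.035537719726562, (135.3, 66.3)) 496
(array([ 0.50345615, -0.25775479]), -31.238399505615234, (224.1, 210.8))
side 301 n [-0.492 -0.091  0.866] top ctr [ 0.5068 -0.2499  0.0599] long [0.858 0.114 0.5  ] (127.5, 69.4) slope 30.0
(array([0.5031795 , 0.23211105]), -12.695808410644531, (136.2, 66.9)) 433
(array([ 0.51038474, -0.24965733]), -69.17634010314941, (229.7, 224.8))
```

```bash
cat >> h.py <<'E'
def rel(p,Rm):
    o=bot.get_obs(); R0=R.from_quat(o["tool_rot"]).as_matrix()
    t=R0.T@(np.array(p)-o["tool_pos"])/.25; w=R.from_matrix(R0.T@Rm).as_rotvec()/(np.pi/4)
    print("t",t.round(3),"w",w.round(3),"rows>=",np.ceil(max(np.linalg.norm(t)*5,np.linalg.norm(w)*45/8.59)),"q",o["joint_positions"].round(2),"F",o["force"].round(1),"gw",round(o["gripper_width"],4),"time",o["time_s"])
def orient(n,L):
    x=np.array(L,float); z=-np.array(n,float)/np.linalg.norm(n); x-=z*(x@z); x/=np.linalg.norm(x); return np.c_[x,np.cross(z,x),z]
E
cat > t5.py <<'E'
from h import *
y=np.radians(8.5); n=np.array([-.5*np.cos(y),-.5*np.sin(y),.866]); L=np.array([.866*np.cos(y),.866*np.sin(y),.5])
c=np.array([.5075,-.2512,.059])
E
python3 -c "
from t5 import *
rel(c+.12*n,orient(n,L))"
```

```text
t [-1.04  -0.408  0.273] w [-0.473  0.549  1.767] rows>= 11.0 q [-0.13  0.33 -0.19  1.05 -0.    1.44] F [ 0.1 -0.4  0.1] gw 0.0856 time 0.6
```

```bash
python3 -m pendant '[{"wz":0.2,"ty":0,"tx":-0.2,"gripper":1},{"wz":0.4,"tx":-0.4,"gripper":1},{"wz":0.6,"tx":-0.6,"gripper":1},{"wz":0.8,"tx":-0.8,"gripper":1},{"wz":1,"tx":-1,"ty":-0.2,"gripper":1},{"wz":1,"tx":-1,"ty":-0.3,"gripper":1}]'; python3 -c "
from t5 import *
rel(c+.12*n,orient(n,L))"
```

```text
t [-1.04  -0.408  0.273] w [-0.473  0.549  1.767] rows>= 11.0 q [-0.13  0.33 -0.19  1.05 -0.    1.44] F [ 0.1 -0.4  0.1] gw 0.0856 time 0.6validation failed for argument at $[0]...
```

```bash
python3 -m pendant '[{"wx":0,"wy":0,"wz":0.2,"tx":-0.2,"ty":0,"tz":0,"gripper":1},{"wx":0,"wy":0,"wz":0.4,"tx":-0.4,"ty":0,"tz":0,"gripper":1},{"wx":0,"wy":0,"wz":0.6,"tx":-0.6,"ty":-0.1,"tz":0,"gripper":1},{"wx":0,"wy":0,"wz":0.8,"tx":-0.8,"ty":-0.2,"tz":0,"gripper":1},{"wx":0,"wy":0,"wz":1,"tx":-1,"ty":-0.3,"tz":0,"gripper":1},{"wx":0,"wy":0,"wz":1,"tx":-1,"ty":-0.4,"tz":0,"gripper":1}]'; python3 -c "
from t5 import *
rel(c+.12*n,orient(n,L))"
```

```text
time_s: 1.2
tool_pos: [0.4499, -0.2541, 0.2313]
tool_rot: [0.925, 0.38, 0.0, 0.001]
force: [-0.6, -0.5, -0.1]
gripper_width: 0.0855
grasp_force: 0.0
t [-0.022  0.012  0.274] w [-0.207  0.644  0.785] rows>= 6.0 q [-0.66  0.26 -0.28  1.02 -0.    1.71] F [-0.6 -0.5 -0.1] gw 0.0855 time 1.2
```

```bash
python3 -m pendant '[{"wx":0,"wy":0,"wz":-0.19,"tx":0,"ty":0,"tz":0,"gripper":1},{"wx":0,"wy":0,"wz":-0.38,"tx":0,"ty":0,"tz":0,"gripper":1},{"wx":0,"wy":0,"wz":-0.57,"tx":0,"ty":0,"tz":0,"gripper":1},{"wx":0,"wy":0,"wz":-0.76,"tx":0,"ty":0,"tz":0,"gripper":1},{"wx":0,"wy":0,"wz":-0.95,"tx":0,"ty":0,"tz":0,"gripper":1},{"wx":0,"wy":0,"wz":-1,"tx":0,"ty":0,"tz":0,"gripper":1}]'; python3 -m pendant '[{"wx":0,"wy":0,"wz":-0.19,"tx":0,"ty":0,"tz":0,"gripper":1},{"wx":0,"wy":0,"wz":-0.38,"tx":0,"ty":0,"tz":0,"gripper":1},{"wx":0,"wy":0,"wz":-0.57,"tx":0,"ty":0,"tz":0,"gripper":1},{"wx":0,"wy":0,"wz":-0.76,"tx":0,"ty":0,"tz":0,"gripper":1},{"wx":0,"wy":0,"wz":-0.95,"tx":0,"ty":0,"tz":0,"gripper":1},{"wx":0,"wy":0,"wz":-1,"tx":0,"ty":0,"tz":0,"gripper":1}]';python3 -c "
from t5 import *
rel(c+.12*n,orient(n,-L))"
```

```text
time_s: 1.8
tool_pos: [0.45, -0.25, 0.2314]
tool_rot: [0.706, 0.708, 0.0, 0.0]
force: [-0.1, -0.4, -0.2]
gripper_width: 0.0853
grasp_force: 0.0
time_s: 2.4
tool_pos: [0.45, -0.25, 0.2313]
tool_rot: [0.381, 0.925, -0.0, 0.0]
force: [0.5, -0.1, 0.2]
gripper_width: 0.0852
grasp_force: 0.0
t [-0.023 -0.034  0.274] w [-0.31  -0.617 -1.157] rows>= 8.0 q [-0.65  0.26 -0.28  1.03 -0.    0.13] F [ 0.5 -0.1  0.2] gw 0.0852 time 2.4
```

```bash
python3 -m pendant '[{"wx":-0.04,"wy":-0.08,"wz":-0.16,"tx":0,"ty":0,"tz":0.03,"gripper":1},{"wx":-0.09,"wy":-0.17,"wz":-0.32,"tx":0,"ty":0,"tz":0.07,"gripper":1},{"wx":-0.13,"wy":-0.25,"wz":-0.48,"tx":0,"ty":0,"tz":0.1,"gripper":1},{"wx":-0.17,"wy":-0.34,"wz":-0.64,"tx":-0.01,"ty":-0.01,"tz":0.14,"gripper":1},{"wx":-0.21,"wy":-0.42,"wz":-0.8,"tx":-0.02,"ty":-0.03,"tz":0.18,"gripper":1},{"wx":-0.26,"wy":-0.51,"wz":-0.96,"tx":-0.02,"ty":-0.03,"tz":0.2,"gripper":1}]';python3 - <<'E'
from t5 import *
img,P=cloud("wrist"); cv2.imwrite("pics/c.png",img)
r=fit5(P,img,(.43,.6,-.31,-.18)); print(r[0],"n",r[1].round(3),"top ctr",r[2].round(4),"long",r[3].round(3),r[4])
print([(np.round(q["at"],4),q["score"]) for q in bot.pinpoint("wrist","tile_5")])
rel(c+.12*n,orient(n,-L))
E
```

```text
time_s: 3.0
tool_pos: [0.4481, -0.2587, 0.1812]
tool_rot: [0.006, 0.976, 0.017, 0.219]
force: [-0.1, 0.2, -0.0]
gripper_width: 0.0853
grasp_force: 0.0
2541 n [-0.489 -0.074  0.869] top ctr [ 0.5197 -0.2487  0.0645] long [0.003 0.996 0.086] (70.7, 36.6)
[(array([ 5.209e-01, -4.124e-01,  5.000e-04]), 0.97), (array([ 0.6928, -0.3841, -0.0011]), 0.97), (array([ 0.5098, -0.2483,  0.0476]), 0.62)]
t [ 0.02  -0.009  0.064] w [-0.05  -0.108 -0.207] rows>= 2.0 q [-0.88  0.11 -0.71  0.48  0.35 -0.81] F [ 0.3 -0.1 -1.4] gw 0.0855 time 3.1
```

View pics/c.png

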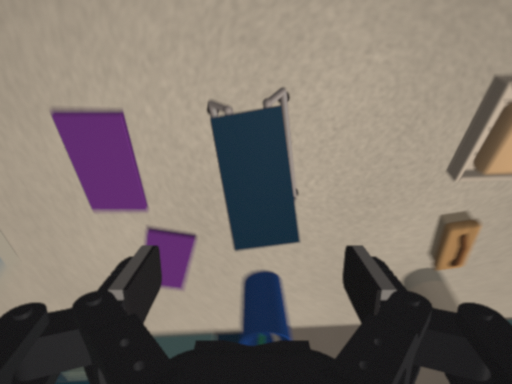

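The wrist picture shows tile 5 with corners near (212,117), (281,107), (298,241) and (235,249), lip end at the top. The purple tiles lie to its left. I refine its pose with a colour mask.

Run:
```python
from t5 import *
K,T=cam("wrist"); img,P=cloud("wrist"); hsv=cv2.cvtColor(img,cv2.COLOR_BGR2HSV)
m=((hsv[...,0]>95)&(hsv[...,0]<114)&(hsv[...,1]>120)).astype(np.uint8); m=cv2.morphologyEx(m,cv2.MORPH_OPEN,np.ones((5,5)))
nn,l,st,ce=cv2.connectedComponentsWithStats(m); k=l[180,255]; print(k,st[k])
C=P[(cv2.erode((l==k).astype(np.uint8),np.ones((5,5)))>0)]; C=C[~np.isnan(C[:,0])]
A=np.c_[C[:,:2],np.ones(len(C))]; s=np.linalg.lstsq(A,C[:,2],rcond=None)[0]; nrm=np.array([-s[0],-s[1],1]); nrm/=np.linalg.norm(nrm); c0=C.mean(0)
print(len(C),"n",nrm.round(3),"rms",np.std(A@s-C[:,2]).round(4),"z at ctr",c0.round(4))
vu=np.argwhere(l==k).astype(float); d=np.c_[(vu[:,1]-K[0,2])/K[0,0],-(vu[:,0]-K[1,2])/K[1,1],-np.ones(len(vu))]@T[:3,:3].T
t=((c0-T[:3,3])@nrm)/(d@nrm); Q=T[:3,3]+d*t[:,None]
u=L-nrm*(L@nrm);u/=np.linalg.norm(u);v=np.cross(nrm,u)
c2,a,sz=inrect(np.c_[(Q-c0)@u,(Q-c0)@v]); cc=c0+u*c2[0]+v*c2[1]; print("ctr",cc.round(4),"ang",a,sz,"mean",Q.mean(0).round(4))
rel(cc+.1*n,orient(n,-L))
```

```text
1 [ 212  111   85  140 8801]
7886 n [-0.493 -0.074  0.867] rms 0.0008 z at ctr [ 0.5048 -0.251   0.0559]
ctr [ 0.5072 -0.2508  0.0573] ang -0.0168304443359375 (126.5, 61.8) mean [ 0.5049 -0.251   0.0559]
t [ 0.023 -0.002  0.152] w [-0.052 -0.108 -0.208] rows>= 2.0 q [-0.88  0.11 -0.71  0.48  0.35 -0.8 ] F [ 0.1  0.  -0.3] gw 0.0854 time 3.15
```

```bash
sed -i 's/^c=.*/c=np.array([.5072,-.251,.0575])/' t5.py; python3 -m pendant '[{"wx":-0.02,"wy":-0.05,"wz":-0.1,"tx":0.01,"ty":0,"tz":0.08,"gripper":1},{"wx":-0.05,"wy":-0.11,"wz":-0.21,"tx":0.023,"ty":-0.002,"tz":0.15,"gripper":1},{"wx":-0.05,"wy":-0.11,"wz":-0.21,"tx":0.023,"ty":-0.002,"tz":0.24,"gripper":1},{"wx":-0.05,"wy":-0.11,"wz":-0.21,"tx":0.023,"ty":-0.002,"tz":0.3,"gripper":1},{"wx":-0.05,"wy":-0.11,"wz":-0.21,"tx":0.023,"ty":-0.002,"tz":0.3,"gripper":1}]';python3 -c "
from t5 import *
rel(c-.0155*n,orient(n,-L))"
```

```text
time_s: 3.65
tool_pos: [0.4754, -0.2563, 0.1099]
tool_rot: [-0.074, 0.963, 0.019, 0.259]
force: [-0.7, 0.9, -1.0]
gripper_width: 0.0855
grasp_force: 0.0
t [-0.007  0.002  0.308] w [0.001 0.001 0.007] rows>= 2.0 q [-0.88  0.26 -0.8   0.22  0.44 -0.97] F [-0.7  0.9 -1. ] gw 0.0855 time 3.65
```

```bash
python3 -m pendant '[{"wx":0,"wy":0,"wz":0.005,"tx":-0.007,"ty":0.002,"tz":0.1,"gripper":1},{"wx":0,"wy":0,"wz":0.005,"tx":-0.007,"ty":0.002,"tz":0.2,"gripper":1},{"wx":0,"wy":0,"wz":0.005,"tx":-0.007,"ty":0.002,"tz":0.26,"gripper":1},{"wx":0,"wy":0,"wz":0.005,"tx":-0.007,"ty":0.002,"tz":0.308,"gripper":1},{"wx":0,"wy":0,"wz":0.005,"tx":-0.007,"ty":0.002,"tz":0.308,"gripper":1}]';python3 -m pendant '[{"wx":0,"wy":0,"wz":0,"tx":0,"ty":0,"tz":0,"gripper":0.3},{"wx":0,"wy":0,"wz":0,"tx":0,"ty":0,"tz":0,"gripper":0.3},{"wx":0,"wy":0,"wz":0,"tx":0,"ty":0,"tz":0,"gripper":0.3},{"wx":0,"wy":0,"wz":0,"tx":0,"ty":0,"tz":0,"gripper":0.3},{"wx":0,"wy":0,"wz":0,"tx":0,"ty":0,"tz":0,"gripper":0.3}]';python3 - <<'E'
from t5 import *
rel(c-.0155*n,orient(n,-L))
img,P=cloud("wrist"); cv2.imwrite("pics/d.png",img); print(bot.get_obs()["force"],bot.get_obs()["grasp_force"])
E
```

```text
time_s: 4.15
tool_pos: [0.5152, -0.2503, 0.0449]
tool_rot: [-0.073, 0.963, 0.019, 0.259]
force: [0.7, 0.8, -0.4]
gripper_width: 0.0854
grasp_force: 0.0
time_s: 4.65
tool_pos: [0.5145, -0.2509, 0.0466]
tool_rot: [-0.072, 0.963, 0.018, 0.26]
force: [-3.0, 1.6, 4.8]
gripper_width: 0.0629
grasp_force: 63.9
t [0.003 0.004 0.01 ] w [-0.002  0.005  0.003] rows>= 1.0 q [-0.81  0.42 -0.8   0.02  0.42 -0.89] F [-3.   1.6  4.8] gw 0.0629 time 4.65
[-3.39049779  0.24549728  5.77533457] 63.86062502861023
```

View pics/d.png

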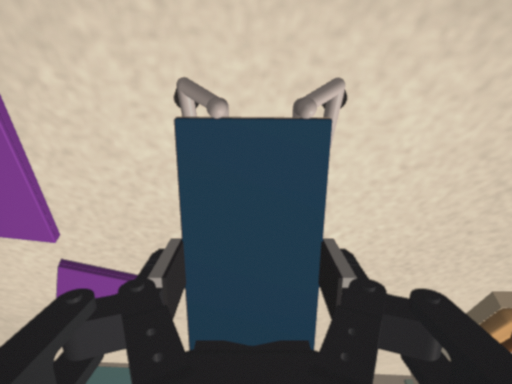

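The picture shows the tile held centrally between both pads, which meet its edges at (183,280) and (325,280), with a 64 N grip. Next I lift along the tile normal.

```bash
cat > st.py <<'E'
from h import *
def down(deg): a=np.radians(deg); return orient([0,0,1],[-np.cos(a),-np.sin(a),0])
E
python3 -m pendant '[{"wx":0,"wy":0,"wz":0,"tx":0,"ty":0,"tz":-0.05,"gripper":0.3},{"wx":0,"wy":0,"wz":0,"tx":0,"ty":0,"tz":-0.15,"gripper":0.3},{"wx":0,"wy":0,"wz":0,"tx":0,"ty":0,"tz":-0.27,"gripper":0.3},{"wx":0,"wy":0,"wz":0,"tx":0,"ty":0,"tz":-0.39,"gripper":0.3},{"wx":0,"wy":0,"wz":0,"tx":0,"ty":0,"tz":-0.46,"gripper":0.3},{"wx":0,"wy":0,"wz":0,"tx":0,"ty":0,"tz":-0.48,"gripper":0.3}]';python3 -c "
from st import *
rel([.5045,.2315,.12],down(-12.9))"
```

```text
time_s: 5.3
tool_pos: [0.4546, -0.2607, 0.1514]
tool_rot: [-0.072, 0.963, 0.017, 0.26]
force: [-0.4, 0.6, -2.1]
gripper_width: 0.0629
grasp_force: 67.7
t [-0.364  1.918  0.345] w [0.119 0.666 0.466] rows>= 10.0 q [-0.93  0.17 -0.78  0.35  0.46 -1.01] F [-0.4  0.6 -2.1] gw 0.0629 time 5.3
```

```bash
python3 -m pendant '[{"wx":0.01,"wy":0.03,"wz":0.02,"tx":-0.01,"ty":0.06,"tz":0.01,"gripper":0.3},{"wx":0.02,"wy":0.08,"wz":0.06,"tx":-0.04,"ty":0.19,"tz":0.03,"gripper":0.3},{"wx":0.03,"wy":0.14,"wz":0.1,"tx":-0.07,"ty":0.35,"tz":0.06,"gripper":0.3},{"wx":0.04,"wy":0.2,"wz":0.14,"tx":-0.1,"ty":0.52,"tz":0.09,"gripper":0.3},{"wx":0.05,"wy":0.26,"wz":0.18,"tx":-0.13,"ty":0.69,"tz":0.12,"gripper":0.3},{"wx":0.06,"wy":0.32,"wz":0.22,"tx":-0.16,"ty":0.84,"tz":0.15,"gripper":0.3},{"wx":0.07,"wy":0.35,"wz":0.25,"tx":-0.18,"ty":0.94,"tz":0.17,"gripper":0.3},{"wx":0.07,"wy":0.37,"wz":0.26,"tx":-0.19,"ty":0.98,"tz":0.18,"gripper":0.3}]';python3 -c "
from st import *
rel([.5045,.2315,.12],down(-12.9))"
```

```text
time_s: 6.1
tool_pos: [0.4808, -0.0047, 0.1329]
tool_rot: [0.029, 0.993, 0.008, 0.116]
force: [-0.2, -0.6, -1.1]
gripper_width: 0.0631
grasp_force: 67.6
t [-0.024  0.947  0.081] w [0.054 0.291 0.211] rows>= 5.0 q [-0.2   0.15 -0.75  0.45  0.05 -0.13] F [-0.2 -0.6 -1.1] gw 0.0631 time 6.1
```

```bash
python3 -m pendant '[{"wx":0.01,"wy":0.03,"wz":0.02,"tx":0,"ty":0.06,"tz":0.01,"gripper":0.3},{"wx":0.02,"wy":0.08,"wz":0.06,"tx":-0.01,"ty":0.19,"tz":0.02,"gripper":0.3},{"wx":0.03,"wy":0.13,"wz":0.1,"tx":-0.01,"ty":0.35,"tz":0.03,"gripper":0.3},{"wx":0.04,"wy":0.18,"wz":0.13,"tx":-0.02,"ty":0.52,"tz":0.05,"gripper":0.3},{"wx":0.05,"wy":0.23,"wz":0.17,"tx":-0.02,"ty":0.69,"tz":0.06,"gripper":0.3},{"wx":0.05,"wy":0.27,"wz":0.19,"tx":-0.02,"ty":0.84,"tz":0.07,"gripper":0.3},{"wx":0.05,"wy":0.29,"wz":0.21,"tx":-0.024,"ty":0.93,"tz":0.08,"gripper":0.3},{"wx":0.05,"wy":0.29,"wz":0.21,"tx":-0.024,"ty":0.947,"tz":0.08,"gripper":0.3}]';python3 - <<'E'
from st import *
for n in ("scene","side"):
    img,P=cloud(n)
    m=(P[...,2]>.06)&(P[...,2]<.135)&(np.hypot(P[...,0]-.5045,P[...,1]-.2315)<.1)
    cv2.imwrite("pics/e_%s.png"%n,img)
K=[]
K,T=cam("side");print([np.round(q["at"],4) for q in bot.pinpoint("side","tile_5")])
p=np.array([.5045,.23,.08]);q=(p-T[:3,3])@T[:3,:3];u=int(K[0,2]+K[0,0]*q[0]/-q[2]);v=int(K[1,2]-K[1,1]*q[1]/-q[2]);print(u,v)
img=cv2.imread("pics/e_side.png");cv2.imwrite("pics/e.png",cv2.resize(img[v-60:v+60,u-80:u+80],(800,600),interpolation=cv2.INTER_CUBIC))
rel([.5045,.2315,.030],down(-12.9))
E
```

```text
time_s: 6.9
tool_pos: [0.5057, 0.2309, 0.1196]
tool_rot: [0.112, 0.994, 0.001, 0.001]
force: [0.3, -0.7, -1.3]
gripper_width: 0.0627
grasp_force: 67.6
[array([0.5029, 0.2353, 0.1271]), array([ 0.6932, -0.3813, -0.0016]), array([0.5012, 0.2346, 0.0237]), array([0.5098, 0.2341, 0.0008]), array([0.5179, 0.2234, 0.0139]), array([ 0.5246, -0.4104,  0.0038]), array([0.5223, 0.2279, 0.0063])]
207 221
t [0.005 0.013 0.36 ] w [ 0.002  0.002 -0.002] rows>= 2.0 q [ 0.29  0.43 -0.34  0.79  0.    0.52] F [-0.4 -0.9 -2.5] gw 0.0628 time 7.05
```

View pics/e.png

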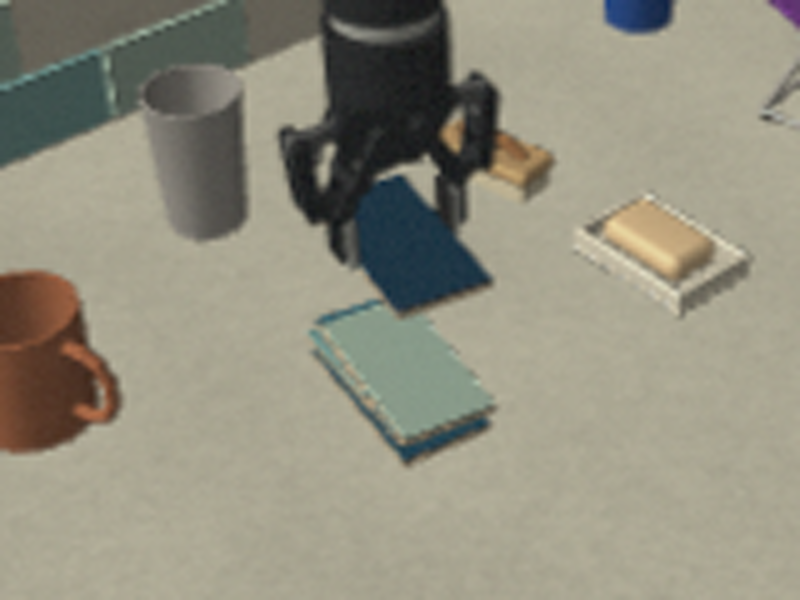

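The picture shows tile 5 held level above the stack, its long way along it. The green-grey tile 4 sits slightly nearer the robot than the tiles beneath. Next I lower and release.

```bash
python3 -m pendant '[{"wx":0,"wy":0,"wz":0,"tx":-0.009,"ty":0.01,"tz":0.08,"gripper":0.3},{"wx":0,"wy":0,"wz":0,"tx":-0.009,"ty":0.01,"tz":0.17,"gripper":0.3},{"wx":0,"wy":0,"wz":0,"tx":-0.009,"ty":0.01,"tz":0.25,"gripper":0.3},{"wx":0,"wy":0,"wz":0,"tx":-0.009,"ty":0.01,"tz":0.31,"gripper":0.3},{"wx":0,"wy":0,"wz":0,"tx":-0.009,"ty":0.01,"tz":0.34,"gripper":0.3},{"wx":0,"wy":0,"wz":0,"tx":-0.009,"ty":0.01,"tz":0.355,"gripper":0.3},{"wx":0,"wy":0,"wz":0,"tx":-0.009,"ty":0.01,"tz":0.36,"gripper":0.3},{"wx":0,"wy":0,"wz":0,"tx":-0.009,"ty":0.01,"tz":0.36,"gripper":0.3}]';python3 -c "
from st import *
rel([.508,.2315,.030],down(-12.9))"
```

```text
time_s: 7.85
tool_pos: [0.509, 0.2304, 0.0312]
tool_rot: [0.113, 0.994, 0.001, 0.002]
force: [0.5, 0.1, -1.2]
gripper_width: 0.0625
grasp_force: 67.6
t [0.005 0.003 0.005] w [ 0.004  0.004 -0.003] rows>= 1.0 q [ 0.29  0.55 -0.42  0.6   0.    0.52] F [ 0.5  0.1 -1.2] gw 0.0625 time 7.85
```

```bash
python3 -m pendant '[{"wx":0,"wy":0,"wz":0,"tx":0,"ty":0,"tz":0.004,"gripper":0.3},{"wx":0,"wy":0,"wz":0,"tx":0,"ty":0,"tz":0.008,"gripper":0.3},{"wx":0,"wy":0,"wz":0,"tx":0,"ty":0,"tz":0.008,"gripper":0.3}]';python3 -m pendant '[{"wx":0,"wy":0,"wz":0,"tx":0,"ty":0,"tz":0.004,"gripper":0.3},{"wx":0,"wy":0,"wz":0,"tx":0,"ty":0,"tz":0.006,"gripper":0.3},{"wx":0,"wy":0,"wz":0,"tx":0,"ty":0,"tz":0.006,"gripper":0.3}]'
```

```text
time_s: 8.15
tool_pos: [0.5087, 0.2306, 0.0288]
tool_rot: [0.113, 0.994, 0.001, 0.002]
force: [-0.1, 0.4, -1.3]
gripper_width: 0.0628
grasp_force: 67.6
time_s: 8.45
tool_pos: [0.5086, 0.2306, 0.0272]
tool_rot: [0.113, 0.994, 0.001, 0.001]
force: [0.3, -0.1, 0.5]
gripper_width: 0.063
grasp_force: 67.8
```

```bash
python3 -m pendant '[{"wx":0,"wy":0,"wz":0,"tx":0,"ty":0,"tz":0,"gripper":0.55},{"wx":0,"wy":0,"wz":0,"tx":0,"ty":0,"tz":0,"gripper":0.6},{"wx":0,"wy":0,"wz":0,"tx":0,"ty":0,"tz":0,"gripper":1},{"wx":0,"wy":0,"wz":0,"tx":0,"ty":0,"tz":0,"gripper":1},{"wx":0,"wy":0,"wz":0,"tx":0,"ty":0,"tz":0,"gripper":1},{"wx":0,"wy":0,"wz":0,"tx":0,"ty":0,"tz":-0.1,"gripper":1},{"wx":0,"wy":0,"wz":0,"tx":0,"ty":0,"tz":-0.3,"gripper":1},{"wx":0,"wy":0,"wz":0,"tx":0,"ty":0,"tz":-0.44,"gripper":1}]'
python3 - <<'E'
from st import *
rel([.512,.2315,.13],down(-12.9))
for n in("scene","side","wrist"):
    img,P=cloud(n); cv2.imwrite(n+"2.png",img); np.save(n+"2.npy",P)
    for z in(.04,.0):
        pass
    m=(abs(P[...,2]-.04)<.004)&(np.hypot(P[...,0]-.508,P[...,1]-.231)<.1); print(n,m.sum(),inrect(P[m][:,:2]) if m.sum()>20 else '')
img=cv2.imread("wrist2.png");cv2.imwrite("pics/f.png",img)
E
```

```text
time_s: 9.25
tool_pos: [0.5085, 0.2304, 0.1392]
tool_rot: [0.113, 0.994, 0.001, 0.002]
force: [-0.2, 0.9, 0.2]
gripper_width: 0.0852
grasp_force: 0.0
t [-0.012  0.007  0.037] w [ 0.004  0.004 -0.002] rows>= 1.0 q [ 0.29  0.42 -0.31  0.84  0.    0.52] F [-0.2  0.9  0.2] gw 0.0852 time 9.25
scene 513 (array([0.50898407, 0.2289566 ]), -13.377975463867188, (133.6, 66.2))
side 463 (array([0.50577441, 0.23052585]), -13.725204467773438, (136.2, 65.7))
wrist 12119 (array([0.50783722, 0.23038788]), -13.30010986328125, (129.7, 65.1))
```

View pics/f.png

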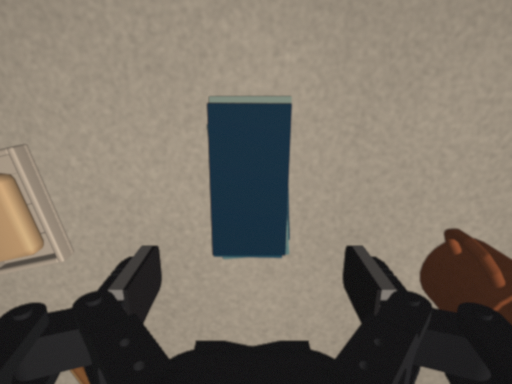

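The picture shows tile 5 lying squarely on the stack. Tile 4 peeks out at the top (250,99), and a lighter tile at the lower right (289,235) and the bottom (250,257). Next I straddle the stack and squeeze across it.

```bash
python3 -m pendant '[{"wx":0,"wy":0,"wz":0,"tx":0,"ty":0,"tz":0.1,"gripper":1},{"wx":0,"wy":0,"wz":0,"tx":0,"ty":0,"tz":0.24,"gripper":1},{"wx":0,"wy":0,"wz":0,"tx":0,"ty":0,"tz":0.38,"gripper":1},{"wx":0,"wy":0,"wz":0,"tx":0,"ty":0,"tz":0.48,"gripper":1},{"wx":0,"wy":0,"wz":0,"tx":0,"ty":0,"tz":0.54,"gripper":1},{"wx":0,"wy":0,"wz":0,"tx":0,"ty":0,"tz":0.564,"gripper":1},{"wx":0,"wy":0,"wz":0,"tx":0,"ty":0,"tz":0.564,"gripper":1}]';python3 -m pendant '[{"wx":0,"wy":0,"wz":0,"tx":0,"ty":0,"tz":0,"gripper":0.8},{"wx":0,"wy":0,"wz":0,"tx":0,"ty":0,"tz":0,"gripper":0.7},{"wx":0,"wy":0,"wz":0,"tx":0,"ty":0,"tz":0,"gripper":0.6},{"wx":0,"wy":0,"wz":0,"tx":0,"ty":0,"tz":0,"gripper":0.53},{"wx":0,"wy":0,"wz":0,"tx":0,"ty":0,"tz":0,"gripper":0.5},{"wx":0,"wy":0,"wz":0,"tx":0,"ty":0,"tz":0,"gripper":0.48},{"wx":0,"wy":0,"wz":0,"tx":0,"ty":0,"tz":0,"gripper":0.46},{"wx":0,"wy":0,"wz":0,"tx":0,"ty":0,"tz":0,"gripper":0.46}]'
```

```text
time_s: 10.1
tool_pos: [0.5071, 0.2301, -0.0055]
tool_rot: [0.113, 0.994, 0.001, -0.0]
force: [0.5, -0.2, -0.0]
gripper_width: 0.0857
grasp_force: 0.0
time_s: 10.9
tool_pos: [0.5102, 0.233, -0.0017]
tool_rot: [0.112, 0.994, 0.004, 0.003]
force: [-2.1, 6.3, 9.0]
gripper_width: 0.0642
grasp_force: 63.7
```

```bash
python3 -m pendant '[{"wx":0,"wy":0,"wz":0,"tx":0,"ty":0,"tz":0,"gripper":0.7},{"wx":0,"wy":0,"wz":0,"tx":0,"ty":0,"tz":-0.006,"gripper":0.75},{"wx":0,"wy":0,"wz":0,"tx":0,"ty":0,"tz":-0.006,"gripper":0.75},{"wx":0,"wy":0,"wz":0,"tx":0.08,"ty":0,"tz":-0.006,"gripper":0.75},{"wx":0,"wy":0,"wz":0,"tx":0.16,"ty":0,"tz":-0.006,"gripper":0.75},{"wx":0,"wy":0,"wz":0,"tx":0.16,"ty":0,"tz":-0.006,"gripper":0.75}]';python3 -m pendant '[{"wx":0,"wy":0,"wz":0,"tx":0,"ty":0,"tz":0,"gripper":0.65},{"wx":0,"wy":0,"wz":0,"tx":0,"ty":0,"tz":0,"gripper":0.58},{"wx":0,"wy":0,"wz":0,"tx":0,"ty":0,"tz":0,"gripper":0.53},{"wx":0,"wy":0,"wz":0,"tx":0,"ty":0,"tz":0,"gripper":0.5},{"wx":0,"wy":0,"wz":0,"tx":0,"ty":0,"tz":0,"gripper":0.47},{"wx":0,"wy":0,"wz":0,"tx":0,"ty":0,"tz":0,"gripper":0.45},{"wx":0,"wy":0,"wz":0,"tx":0,"ty":0,"tz":0,"gripper":0.45}]'
```

```text
time_s: 11.5
tool_pos: [0.4665, 0.2393, -0.0031]
tool_rot: [0.113, 0.994, 0.001, -0.0]
force: [0.3, -0.3, 0.5]
gripper_width: 0.0747
grasp_force: 0.0
time_s: 12.2
tool_pos: [0.4708, 0.2398, -0.0017]
tool_rot: [0.113, 0.994, 0.002, 0.002]
force: [-1.1, 1.2, 7.2]
gripper_width: 0.0647
grasp_force: 64.0
```

```bash
python3 -m pendant '[{"wx":0,"wy":0,"wz":0,"tx":0,"ty":0,"tz":0,"gripper":0.7},{"wx":0,"wy":0,"wz":0,"tx":0,"ty":0,"tz":0,"gripper":0.75},{"wx":0,"wy":0,"wz":0,"tx":-0.06,"ty":0,"tz":0,"gripper":0.75},{"wx":0,"wy":0,"wz":0,"tx":-0.16,"ty":0,"tz":0,"gripper":0.75},{"wx":0,"wy":0,"wz":0,"tx":-0.26,"ty":0,"tz":0,"gripper":0.75},{"wx":0,"wy":0,"wz":0,"tx":-0.32,"ty":0,"tz":0,"gripper":0.75},{"wx":0,"wy":0,"wz":0,"tx":-0.32,"ty":0,"tz":0,"gripper":0.75}]';python3 -m pendant '[{"wx":0,"wy":0,"wz":0,"tx":0,"ty":0,"tz":0,"gripper":0.65},{"wx":0,"wy":0,"wz":0,"tx":0,"ty":0,"tz":0,"gripper":0.58},{"wx":0,"wy":0,"wz":0,"tx":0,"ty":0,"tz":0,"gripper":0.53},{"wx":0,"wy":0,"wz":0,"tx":0,"ty":0,"tz":0,"gripper":0.5},{"wx":0,"wy":0,"wz":0,"tx":0,"ty":0,"tz":0,"gripper":0.47},{"wx":0,"wy":0,"wz":0,"tx":0,"ty":0,"tz":0,"gripper":0.45},{"wx":0,"wy":0,"wz":0,"tx":0,"ty":0,"tz":0,"gripper":0.45}]'; python3 -c "
from st import *
rel([.508,.2305,.11],down(-13))"
```

```text
time_s: 12.9
tool_pos: [0.5503, 0.221, -0.0023]
tool_rot: [0.114, 0.993, 0.001, 0.003]
force: [1.2, 0.0, 0.1]
gripper_width: 0.0746
grasp_force: 0.6
time_s: 13.6
tool_pos: [0.5483, 0.2228, -0.0011]
tool_rot: [0.113, 0.994, 0.002, 0.002]
force: [2.1, 4.3, 5.2]
gripper_width: 0.0644
grasp_force: 65.9
t [ 0.162 -0.004 -0.445] w [0.006 0.006 0.001] rows>= 3.0 q [ 0.26  0.64 -0.35  0.58  0.    0.49] F [2.1 4.3 5.2] gw 0.0644 time 13.6
```

```bash
python3 -m pendant '[{"wx":0,"wy":0,"wz":0,"tx":0,"ty":0,"tz":0,"gripper":0.7},{"wx":0,"wy":0,"wz":0,"tx":0,"ty":0,"tz":0,"gripper":0.85},{"wx":0,"wy":0,"wz":0,"tx":0,"ty":0,"tz":0,"gripper":0.85},{"wx":0,"wy":0,"wz":0,"tx":0,"ty":0,"tz":-0.1,"gripper":0.85},{"wx":0,"wy":0,"wz":0,"tx":0.1,"ty":0,"tz":-0.25,"gripper":0.85},{"wx":0,"wy":0,"wz":0,"tx":0.25,"ty":0,"tz":-0.4,"gripper":0.5},{"wx":0,"wy":0,"wz":0,"tx":0.42,"ty":0,"tz":-0.5,"gripper":-0.06},{"wx":0,"wy":0,"wz":0,"tx":0.56,"ty":0,"tz":-0.5,"gripper":-0.06}]'
python3 - <<'E'
from st import *
img,P=cloud("wrist"); cv2.imwrite("pics/g.png",img)
m=(abs(P[...,2]-.04)<.004)&(np.hypot(P[...,0]-.508,P[...,1]-.231)<.1); print(m.sum(),inrect(P[m][:,:2]))
for z in (.032,.024,.016,.008):
    m=(abs(P[...,2]-z)<.002)&(np.hypot(P[...,0]-.508,P[...,1]-.231)<.1); a=np.array([.974,-.225]);s=(P[m][:,:2]-[.5085,.2304])@a; print(z,m.sum(),s.min() if len(s) else '',s.max() if len(s) else '')
rel(np.array([.5085,.2304,.05])+np.array([.974,-.225,0])*(-.105),down(-13.2))
E
```

```text
time_s: 14.4
tool_pos: [0.4107, 0.2534, 0.1251]
tool_rot: [0.113, 0.994, 0.002, 0.003]
force: [0.9, 1.0, -0.6]
gripper_width: 0.0406
grasp_force: 0.0
8053 (array([0.49560229, 0.23416701]), -12.651588439941406, (105.9, 65.2))
0.032 596 -0.07116950898246899 -0.06469645529246577
0.024 67 -0.07078667174197324 -0.06974005957796557
0.016 0  
0.008 58 -0.06460367646752346 -0.06320919319079694
t [-0.012  0.006  0.292] w [ 0.002 -0.003  0.008] rows>= 2.0 q [ 0.4   0.3  -0.54  0.73  0.    0.63] F [-7.2  0.1 -1. ] gw 0.0402 time 14.45
```

View pics/g.png

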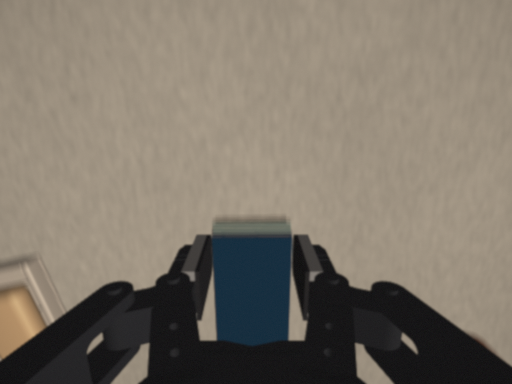

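The picture shows the sides flush and tile 4's near end sticking out about 6 mm past tile 5, at (250,226). Next I tap from the near end.

```bash
python3 -m pendant '[{"wx":0,"wy":0,"wz":0.008,"tx":-0.012,"ty":0.005,"tz":0.1,"gripper":-0.06},{"wx":0,"wy":0,"wz":0.008,"tx":-0.012,"ty":0.005,"tz":0.25,"gripper":-0.06},{"wx":0,"wy":0,"wz":0.008,"tx":-0.012,"ty":0.005,"tz":0.39,"gripper":-0.06},{"wx":0,"wy":0,"wz":0.008,"tx":-0.012,"ty":0.005,"tz":0.46,"gripper":-0.06},{"wx":0,"wy":0,"wz":0.008,"tx":-0.012,"ty":0.005,"tz":0.485,"gripper":-0.06},{"wx":0,"wy":0,"wz":0.008,"tx":-0.012,"ty":0.005,"tz":0.485,"gripper":-0.06}]';python3 -c "
from st import *
rel(np.array([.5085,.2304,.003])+np.array([.9736,-.2284,0])*(-.072),down(-13.2))"
```

```text
time_s: 15.05
tool_pos: [0.4135, 0.253, 0.0003]
tool_rot: [0.116, 0.993, 0.0, 0.0]
force: [-0.2, 0.8, -0.2]
gripper_width: 0.0401
grasp_force: 0.0
t [-0.103 -0.001 -0.011] w [ 0.001  0.001 -0.004] rows>= 1.0 q [ 0.4   0.5  -0.63  0.44  0.    0.63] F [-0.2  0.8 -0.2] gw 0.0401 time 15.05
```

```bash
python3 -m pendant '[{"wx":0,"wy":0,"wz":0,"tx":-0.02,"ty":0,"tz":-0.008,"gripper":-0.06},{"wx":0,"wy":0,"wz":0,"tx":-0.04,"ty":0,"tz":-0.01,"gripper":-0.06},{"wx":0,"wy":0,"wz":0,"tx":-0.055,"ty":0,"tz":-0.01,"gripper":-0.06},{"wx":0,"wy":0,"wz":0,"tx":-0.07,"ty":0,"tz":-0.01,"gripper":-0.06},{"wx":0,"wy":0,"wz":0,"tx":-0.082,"ty":0,"tz":-0.01,"gripper":-0.06},{"wx":0,"wy":0,"wz":0,"tx":-0.092,"ty":0,"tz":-0.01,"gripper":-0.06},{"wx":0,"wy":0,"wz":0,"tx":-0.1,"ty":0,"tz":-0.01,"gripper":-0.06},{"wx":0,"wy":0,"wz":0,"tx":-0.103,"ty":0,"tz":-0.01,"gripper":-0.06}]';python3 -c "
from st import *
rel(np.array([.5085,.2304,.003])+np.array([.9736,-.2284,0])*(-.072),down(-13.2))
rel(np.array([.5085,.2304,.003])+np.array([.9736,-.2284,0])*(.112),down(-13.2))"
```

```text
time_s: 15.85
tool_pos: [0.4374, 0.2479, 0.0034]
tool_rot: [0.116, 0.993, 0.002, -0.001]
force: [-7.4, 3.7, 5.8]
gripper_width: 0.0398
grasp_force: 4.7
t [-0.005 -0.003  0.002] w [ 0.004 -0.002 -0.003] rows>= 1.0 q [ 0.37  0.52 -0.58  0.47  0.    0.6 ] F [-7.4  3.7  5.8] gw 0.0398 time 15.85
t [-0.741 -0.002  0.   ] w [ 0.004 -0.002 -0.003] rows>= 4.0 q [ 0.37  0.52 -0.58  0.47  0.    0.6 ] F [-7.4  3.7  5.8] gw 0.0398 time 15.85
```

```bash
python3 -m pendant '[{"wx":0,"wy":0,"wz":0,"tx":0.03,"ty":0,"tz":0,"gripper":-0.06},{"wx":0,"wy":0,"wz":0,"tx":0.04,"ty":0,"tz":-0.12,"gripper":-0.06},{"wx":0,"wy":0,"wz":0,"tx":0,"ty":0,"tz":-0.28,"gripper":-0.06},{"wx":0,"wy":0,"wz":0,"tx":-0.18,"ty":0,"tz":-0.3,"gripper":-0.06},{"wx":0,"wy":0,"wz":0,"tx":-0.37,"ty":0,"tz":-0.3,"gripper":-0.06},{"wx":0,"wy":0,"wz":0,"tx":-0.56,"ty":0,"tz":-0.3,"gripper":-0.06},{"wx":0,"wy":0,"wz":0,"tx":-0.72,"ty":0,"tz":-0.3,"gripper":-0.06},{"wx":0,"wy":0,"wz":0,"tx":-0.76,"ty":0,"tz":-0.25,"gripper":-0.06}]';python3 -c "
from st import *
rel(np.array([.5085,.2304,.003])+np.array([.9736,-.2284,0])*(.112),down(-13.2))"
```

```text
time_s: 16.65
tool_pos: [0.6307, 0.2022, 0.0683]
tool_rot: [0.118, 0.993, 0.002, 0.006]
force: [1.2, 0.5, -0.7]
gripper_width: 0.0401
grasp_force: 0.0
t [ 0.057 -0.003  0.261] w [ 0.006  0.014 -0.008] rows>= 2.0 q [ 0.2   0.66 -0.09  0.81 -0.    0.44] F [ 1.2  0.5 -0.7] gw 0.0401 time 16.65
```

```bash
python3 -m pendant '[{"wx":0,"wy":0,"wz":0,"tx":0,"ty":0,"tz":0.1,"gripper":-0.06},{"wx":0,"wy":0,"wz":0,"tx":0,"ty":0,"tz":0.2,"gripper":-0.06},{"wx":0,"wy":0,"wz":0,"tx":0,"ty":0,"tz":0.245,"gripper":-0.06},{"wx":0,"wy":0,"wz":0,"tx":0,"ty":0,"tz":0.25,"gripper":-0.06},{"wx":0,"wy":0,"wz":0,"tx":0,"ty":0,"tz":0.25,"gripper":-0.06}]';python3 -c "
from st import *
rel(np.array([.5085,.2304,.003])+np.array([.9736,-.2284,0])*(.080),down(-13.2))"
```

```text
time_s: 17.15
tool_pos: [0.6242, 0.2039, 0.0044]
tool_rot: [0.116, 0.993, 0.001, 0.001]
force: [1.0, 0.3, -0.1]
gripper_width: 0.0402
grasp_force: 0.0
t [ 0.155 -0.003  0.005] w [ 0.003  0.003 -0.003] rows>= 1.0 q [ 0.2   0.73 -0.15  0.69  0.    0.44] F [ 1.   0.3 -0.1] gw 0.0402 time 17.15
```

```bash
python3 -m pendant '[{"wx":0,"wy":0,"wz":0,"tx":0.03,"ty":0,"tz":0.004,"gripper":-0.06},{"wx":0,"wy":0,"wz":0,"tx":0.06,"ty":0,"tz":0.004,"gripper":-0.06},{"wx":0,"wy":0,"wz":0,"tx":0.085,"ty":0,"tz":0.004,"gripper":-0.06},{"wx":0,"wy":0,"wz":0,"tx":0.105,"ty":0,"tz":0.004,"gripper":-0.06},{"wx":0,"wy":0,"wz":0,"tx":0.122,"ty":0,"tz":0.004,"gripper":-0.06},{"wx":0,"wy":0,"wz":0,"tx":0.136,"ty":0,"tz":0.004,"gripper":-0.06},{"wx":0,"wy":0,"wz":0,"tx":0.147,"ty":0,"tz":0.004,"gripper":-0.06},{"wx":0,"wy":0,"wz":0,"tx":0.152,"ty":0,"tz":0.004,"gripper":-0.06}]';python3 -c "
from st import *
rel(np.array([.5085,.2304,.003])+np.array([.9736,-.2284,0])*(.080),down(-13.2))"
```

```text
time_s: 17.95
tool_pos: [0.5884, 0.2126, 0.0037]
tool_rot: [0.116, 0.993, 0.001, 0.003]
force: [4.0, -1.0, 1.4]
gripper_width: 0.0398
grasp_force: 2.2
t [ 0.007 -0.004  0.003] w [ 0.004  0.006 -0.004] rows>= 1.0 q [ 0.23  0.68 -0.24  0.64  0.    0.46] F [ 4.  -1.   1.4] gw 0.0398 time 17.95
```

```bash
python3 -m pendant '[{"wx":0,"wy":0,"wz":0,"tx":-0.03,"ty":0,"tz":0,"gripper":-0.06},{"wx":0,"wy":0,"wz":0,"tx":-0.04,"ty":0,"tz":-0.12,"gripper":-0.06},{"wx":0,"wy":0,"wz":0,"tx":0,"ty":0,"tz":-0.28,"gripper":-0.06},{"wx":0,"wy":0,"wz":0,"tx":0.18,"ty":0,"tz":-0.3,"gripper":-0.06},{"wx":0,"wy":0,"wz":0,"tx":0.37,"ty":0,"tz":-0.3,"gripper":-0.06},{"wx":0,"wy":0,"wz":0,"tx":0.56,"ty":0,"tz":-0.3,"gripper":-0.06},{"wx":0,"wy":0,"wz":0,"tx":0.7,"ty":0,"tz":-0.28,"gripper":-0.06},{"wx":0,"wy":0,"wz":0,"tx":0.72,"ty":0,"tz":-0.25,"gripper":-0.06}]';python3 - <<'E'
from st import *
for i in range(2):
  img,P=cloud("wrist")
cv2.imwrite("pics/h.png",img)
for z in (.04,.032,.024,.016,.008):
    m=(abs(P[...,2]-z)<.002)&(np.hypot(P[...,0]-.508,P[...,1]-.231)<.1); s=(P[m][:,:2]-[.5085,.2304])@[.9736,-.2284]; print(z,m.sum(),s.min() if len(s) else '',s.max() if len(s) else '')
rel(np.array([.5085,.2304,.003])+np.array([.9736,-.2284,0])*(-.072),down(-13.2))
E
```

```text
time_s: 18.75
tool_pos: [0.4064, 0.254, 0.0645]
tool_rot: [0.115, 0.993, 0.0, -0.002]
force: [0.9, -0.5, 0.4]
gripper_width: 0.0403
grasp_force: 0.0
0.04 5488 -0.06783226269867056 -0.021580018608753346
0.032 840 -0.07322958950974151 -0.06526162333525931
0.024 117 -0.0728010722930805 -0.07068010932935652
0.016 0  
0.008 71 -0.06340550227929351 -0.061581012509848994
t [-0.117 -0.002  0.245] w [ 0.002 -0.    -0.002] rows>= 2.0 q [ 0.4   0.39 -0.59  0.59  0.    0.63] F [ 0.7  0.6 -0.4] gw 0.0399 time 18.85
```

```bash
python3 -m pendant '[{"wx":0,"wy":0,"wz":0,"tx":0,"ty":0,"tz":0.12,"gripper":-0.06},{"wx":0,"wy":0,"wz":0,"tx":0,"ty":0,"tz":0.22,"gripper":-0.06},{"wx":0,"wy":0,"wz":0,"tx":-0.02,"ty":0,"tz":0.247,"gripper":-0.06},{"wx":0,"wy":0,"wz":0,"tx":-0.04,"ty":0,"tz":0.247,"gripper":-0.06},{"wx":0,"wy":0,"wz":0,"tx":-0.06,"ty":0,"tz":0.247,"gripper":-0.06},{"wx":0,"wy":0,"wz":0,"tx":-0.075,"ty":0,"tz":0.247,"gripper":-0.06},{"wx":0,"wy":0,"wz":0,"tx":-0.09,"ty":0,"tz":0.247,"gripper":-0.06},{"wx":0,"wy":0,"wz":0,"tx":-0.1,"ty":0,"tz":0.247,"gripper":-0.06}]';python3 -m pendant '[{"wx":0,"wy":0,"wz":0,"tx":-0.008,"ty":0,"tz":0,"gripper":-0.06},{"wx":0,"wy":0,"wz":0,"tx":-0.012,"ty":0,"tz":0,"gripper":-0.06},{"wx":0,"wy":0,"wz":0,"tx":-0.012,"ty":0,"tz":0,"gripper":-0.06}]';python3 -m pendant '[{"wx":0,"wy":0,"wz":0,"tx":0.03,"ty":0,"tz":0,"gripper":-0.06},{"wx":0,"wy":0,"wz":0,"tx":0.05,"ty":0,"tz":-0.12,"gripper":-0.06},{"wx":0,"wy":0,"wz":0,"tx":0.06,"ty":0,"tz":-0.24,"gripper":-0.06},{"wx":0,"wy":0,"wz":0,"tx":0.06,"ty":0,"tz":-0.24,"gripper":-0.06}]';python3 - <<'E'
from st import *
img,P=cloud("wrist")
cv2.imwrite("pics/h.png",img)
for z in (.04,.032,.024,.016,.008):
    m=(abs(P[...,2]-z)<.002)&(np.hypot(P[...,0]-.508,P[...,1]-.231)<.1); s=(P[m][:,:2]-[.5085,.2304])@[.9736,-.2284]; print(z,m.sum(),s.min() if len(s) else '',s.max() if len(s) else '')
E
```

```text
time_s: 19.65
tool_pos: [0.4366, 0.2486, 0.0041]
tool_rot: [0.116, 0.993, 0.002, 0.001]
force: [-4.2, 0.7, 2.6]
gripper_width: 0.0397
grasp_force: 2.2
time_s: 19.95
tool_pos: [0.4379, 0.2481, 0.0036]
tool_rot: [0.116, 0.993, 0.002, -0.0]
force: [-6.8, 2.0, 5.4]
gripper_width: 0.0402
grasp_force: 3.6
time_s: 20.35
tool_pos: [0.4275, 0.2522, 0.0669]
tool_rot: [0.116, 0.993, 0.003, 0.005]
force: [0.1, 0.5, 0.5]
gripper_width: 0.04
grasp_force: 0.0
0.04 6831 -0.057479489180048665 0.0027033204349862718
0.032 785 -0.06210693257935695 -0.055237422588759195
0.024 200 -0.061928737232315303 -0.06060903872367935
0.016 90 -0.06212767345325111 -0.060253372065837876
0.008 537 -0.06313011739983279 -0.05790754205682529
```

View pics/h.png

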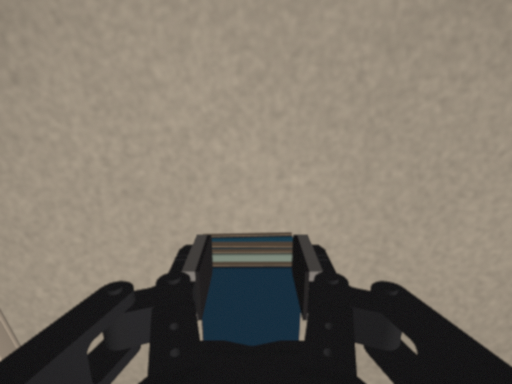

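The picture shows the near ends nearly flush. Tile 5 is recessed by about 5 mm, and the strip stack spans rows 234–266. Next comes another far-end tap.

```bash
python3 -m pendant '[{"wx":0,"wy":0,"wz":0,"tx":-0.06,"ty":0,"tz":-0.05,"gripper":-0.06},{"wx":0,"wy":0,"wz":0,"tx":-0.23,"ty":0,"tz":-0.05,"gripper":-0.06},{"wx":0,"wy":0,"wz":0,"tx":-0.42,"ty":0,"tz":-0.05,"gripper":-0.06},{"wx":0,"wy":0,"wz":0,"tx":-0.6,"ty":0,"tz":-0.05,"gripper":-0.06},{"wx":0,"wy":0,"wz":0,"tx":-0.74,"ty":0,"tz":-0.05,"gripper":-0.06},{"wx":0,"wy":0,"wz":0,"tx":-0.8,"ty":0,"tz":0.02,"gripper":-0.06},{"wx":0,"wy":0,"wz":0,"tx":-0.8,"ty":0,"tz":0.15,"gripper":-0.06},{"wx":0,"wy":0,"wz":0,"tx":-0.8,"ty":0,"tz":0.24,"gripper":-0.06}]';python3 -m pendant '[{"wx":0,"wy":0,"wz":0,"tx":0.02,"ty":0,"tz":0,"gripper":-0.06},{"wx":0,"wy":0,"wz":0,"tx":0.05,"ty":0,"tz":0,"gripper":-0.06},{"wx":0,"wy":0,"wz":0,"tx":0.075,"ty":0,"tz":0,"gripper":-0.06},{"wx":0,"wy":0,"wz":0,"tx":0.095,"ty":0,"tz":0,"gripper":-0.06},{"wx":0,"wy":0,"wz":0,"tx":0.11,"ty":0,"tz":0,"gripper":-0.06},{"wx":0,"wy":0,"wz":0,"tx":0.122,"ty":0,"tz":0,"gripper":-0.06},{"wx":0,"wy":0,"wz":0,"tx":0.13,"ty":0,"tz":0,"gripper":-0.06},{"wx":0,"wy":0,"wz":0,"tx":0.132,"ty":0,"tz":0,"gripper":-0.06}]';python3 -m pendant '[{"wx":0,"wy":0,"wz":0,"tx":0,"ty":0,"tz":0,"gripper":-0.06}]'
python3 -m pendant '[{"wx":0,"wy":0,"wz":0,"tx":-0.03,"ty":0,"tz":0,"gripper":-0.06},{"wx":0,"wy":0,"wz":0,"tx":-0.05,"ty":0,"tz":-0.12,"gripper":-0.06},{"wx":0,"wy":0,"wz":0,"tx":0,"ty":0,"tz":-0.28,"gripper":-0.06},{"wx":0,"wy":0,"wz":0,"tx":0.18,"ty":0,"tz":-0.29,"gripper":-0.06},{"wx":0,"wy":0,"wz":0,"tx":0.37,"ty":0,"tz":-0.29,"gripper":-0.06},{"wx":0,"wy":0,"wz":0,"tx":0.56,"ty":0,"tz":-0.29,"gripper":-0.06},{"wx":0,"wy":0,"wz":0,"tx":0.7,"ty":0,"tz":-0.27,"gripper":-0.06},{"wx":0,"wy":0,"wz":0,"tx":0.708,"ty":0,"tz":-0.24,"gripper":-0.06}]';python3 - <<'E'
from st import *
img,P=cloud("wrist");img,P=cloud("wrist")
for z in (.04,.032,.024,.016,.008):
    m=(abs(P[...,2]-z)<.002)&(np.hypot(P[...,0]-.508,P[...,1]-.231)<.1); s=(P[m][:,:2]-[.5085,.2304])@[.9736,-.2284]; print(z,m.sum(),np.percentile(s,[2,10,50]) if len(s) else '')
rel(np.array([.5085,.2304,.003])+np.array([.9736,-.2284,0])*(-.072),down(-13.2))
E
```

```text
time_s: 21.2
tool_pos: [0.6191, 0.204, 0.0008]
tool_rot: [0.117, 0.993, 0.001, 0.001]
force: [-0.7, 0.1, -0.1]
gripper_width: 0.0398
grasp_force: 0.0
time_s: 22.0
tool_pos: [0.5882, 0.2126, 0.0043]
tool_rot: [0.116, 0.993, 0.001, 0.002]
force: [2.5, -1.3, -0.7]
gripper_width: 0.0401
grasp_force: 1.3
time_s: 22.1
tool_pos: [0.5882, 0.2126, 0.0042]
tool_rot: [0.116, 0.993, 0.001, 0.002]
force: [1.8, 0.2, 1.6]
gripper_width: 0.0403
grasp_force: 0.9
time_s: 22.9
tool_pos: [0.4099, 0.2534, 0.063]
tool_rot: [0.115, 0.993, 0.0, -0.001]
force: [0.8, -0.3, 0.6]
gripper_width: 0.0402
grasp_force: 0.0
0.04 5016 [-0.05907888 -0.0563947  -0.04080118]
0.032 586 [-0.06222215 -0.06193006 -0.06034032]
0.024 243 [-0.06240508 -0.06211849 -0.06174789]
0.016 131 [-0.06224908 -0.06192411 -0.06154948]
0.008 506 [-0.06251715 -0.06208332 -0.06043631]
t [-0.1   -0.003  0.239] w [ 0.002  0.002 -0.002] rows>= 2.0 q [ 0.4   0.4  -0.58  0.59  0.    0.63] F [-0.4  1.   0.1] gw 0.0403 time 23.0
```

```bash
python3 -m pendant '[{"wx":0,"wy":0,"wz":0,"tx":0,"ty":0,"tz":0.12,"gripper":-0.06},{"wx":0,"wy":0,"wz":0,"tx":0,"ty":0,"tz":0.22,"gripper":-0.06},{"wx":0,"wy":0,"wz":0,"tx":-0.02,"ty":0,"tz":0.239,"gripper":-0.06},{"wx":0,"wy":0,"wz":0,"tx":-0.04,"ty":0,"tz":0.239,"gripper":-0.06},{"wx":0,"wy":0,"wz":0,"tx":-0.06,"ty":0,"tz":0.239,"gripper":-0.06},{"wx":0,"wy":0,"wz":0,"tx":-0.08,"ty":0,"tz":0.239,"gripper":-0.06},{"wx":0,"wy":0,"wz":0,"tx":-0.092,"ty":0,"tz":0.239,"gripper":-0.06},{"wx":0,"wy":0,"wz":0,"tx":-0.1,"ty":0,"tz":0.239,"gripper":-0.06}]';python3 -m pendant '[{"wx":0,"wy":0,"wz":0,"tx":0,"ty":0,"tz":0,"gripper":-0.06}]'
python3 -m pendant '[{"wx":0,"wy":0,"wz":0,"tx":0.03,"ty":0,"tz":0,"gripper":-0.06},{"wx":0,"wy":0,"wz":0,"tx":0.05,"ty":0,"tz":-0.12,"gripper":-0.06},{"wx":0,"wy":0,"wz":0,"tx":0.06,"ty":0,"tz":-0.24,"gripper":-0.06},{"wx":0,"wy":0,"wz":0,"tx":-0.05,"ty":0,"tz":-0.35,"gripper":0.5},{"wx":0,"wy":0,"wz":0,"tx":-0.2,"ty":0,"tz":-0.42,"gripper":1},{"wx":0,"wy":0,"wz":0,"tx":-0.3,"ty":0,"tz":-0.42,"gripper":1},{"wx":0,"wy":0,"wz":0,"tx":-0.3,"ty":0,"tz":-0.42,"gripper":1}]';python3 - <<'E'
from st import *
img,P=cloud("wrist");cv2.imwrite("w3.png",img);np.save("w3.npy",P)
for z in (.04,.032,.024,.016,.008):
    m=(abs(P[...,2]-z)<.002)&(np.hypot(P[...,0]-.508,P[...,1]-.231)<.1); s=(P[m][:,:2]-[.5085,.2304])@[.9736,-.2284]; print(z,m.sum(),np.percentile(s,[2,10,50,98]) if len(s) else '')
m=(abs(P[...,2]-.04)<.003)&(np.hypot(P[...,0]-.508,P[...,1]-.231)<.1);c=inrect(P[m][:,:2]);print(c)
rel([c[0][0],c[0][1],-.0025],down(c[1]))
E
```

```text
time_s: 23.8
tool_pos: [0.4386, 0.2483, 0.0042]
tool_rot: [0.116, 0.993, 0.002, 0.0]
force: [-6.7, 2.1, 5.9]
gripper_width: 0.04
grasp_force: 4.4
time_s: 23.9
tool_pos: [0.4386, 0.2483, 0.0042]
tool_rot: [0.116, 0.993, 0.002, 0.0]
force: [-3.4, 1.8, 4.5]
gripper_width: 0.0403
grasp_force: 3.1
time_s: 24.6
tool_pos: [0.5164, 0.2296, 0.1103]
tool_rot: [0.118, 0.993, 0.002, 0.004]
force: [0.3, 0.1, -0.1]
gripper_width: 0.0854
grasp_force: 0.0
0.04 15342 [-0.05582551 -0.04781353 -0.00149422  0.06824147]
0.032 397 [-0.06069613 -0.0606331  -0.05939523 -0.05811066]
0.024 0 
0.016 0 
0.008 181 [-0.06215988 -0.06212582 -0.06140238 -0.06066707]
(array([0.51573413, 0.23035094]), -13.133697509765625, (130.3, 65.4))
t [-0.006  0.003  0.447] w [ 0.004  0.006 -0.007] rows>= 3.0 q [ 0.29  0.45 -0.34  0.78  0.    0.52] F [ 0.2 -0.2 -0.6] gw 0.0854 time 24.65
```

```bash
python3 -m pendant '[{"wx":0,"wy":0,"wz":0,"tx":-0.006,"ty":0.003,"tz":0.12,"gripper":1},{"wx":0,"wy":0,"wz":0,"tx":-0.006,"ty":0.003,"tz":0.26,"gripper":1},{"wx":0,"wy":0,"wz":0,"tx":-0.006,"ty":0.003,"tz":0.38,"gripper":1},{"wx":0,"wy":0,"wz":0,"tx":-0.006,"ty":0.003,"tz":0.436,"gripper":1},{"wx":0,"wy":0,"wz":0,"tx":-0.006,"ty":0.003,"tz":0.444,"gripper":0.75},{"wx":0,"wy":0,"wz":0,"tx":-0.006,"ty":0.003,"tz":0.444,"gripper":0.62},{"wx":0,"wy":0,"wz":0,"tx":-0.006,"ty":0.003,"tz":0.444,"gripper":0.56},{"wx":0,"wy":0,"wz":0,"tx":-0.006,"ty":0.003,"tz":0.444,"gripper":0.52}]';python3 -m pendant '[{"wx":0,"wy":0,"wz":0,"tx":0,"ty":0,"tz":0,"gripper":0.49},{"wx":0,"wy":0,"wz":0,"tx":0,"ty":0,"tz":0,"gripper":0.47},{"wx":0,"wy":0,"wz":0,"tx":0,"ty":0,"tz":0,"gripper":0.45},{"wx":0,"wy":0,"wz":0,"tx":0,"ty":0,"tz":0,"gripper":0.6},{"wx":0,"wy":0,"wz":0,"tx":0,"ty":0,"tz":0,"gripper":0.85},{"wx":0,"wy":0,"wz":0,"tx":0,"ty":0,"tz":0,"gripper":0.85},{"wx":0,"wy":0,"wz":0,"tx":0,"ty":0,"tz":-0.12,"gripper":0.85},{"wx":0,"wy":0,"wz":0,"tx":-0.05,"ty":0,"tz":-0.28,"gripper":0.6}]';python3 -m pendant '[{"wx":0,"wy":0,"wz":0,"tx":-0.14,"ty":0,"tz":0,"gripper":-0.06},{"wx":0,"wy":0,"wz":0,"tx":-0.3,"ty":0,"tz":0,"gripper":-0.06},{"wx":0,"wy":0,"wz":0,"tx":-0.38,"ty":0,"tz":0,"gripper":-0.06},{"wx":0,"wy":0,"wz":0,"tx":-0.38,"ty":0,"tz":0.1,"gripper":-0.06},{"wx":0,"wy":0,"wz":0,"tx":-0.38,"ty":0,"tz":0.2,"gripper":-0.06},{"wx":0,"wy":0,"wz":0,"tx":-0.38,"ty":0,"tz":0.25,"gripper":-0.06},{"wx":0,"wy":0,"wz":0,"tx":-0.38,"ty":0,"tz":0.25,"gripper":-0.06}]'
python3 -c "
from st import *
rel(np.array([.5085,.2304,.003])+np.array([.9736,-.2284,0])*(.0797),down(-13.2))"
```

```text
time_s: 25.45
tool_pos: [0.5143, 0.2303, -0.0008]
tool_rot: [0.116, 0.993, 0.001, 0.002]
force: [-2.8, -3.4, 5.8]
gripper_width: 0.065
grasp_force: 7.0
time_s: 26.25
tool_pos: [0.5226, 0.2274, 0.0664]
tool_rot: [0.116, 0.993, 0.0, -0.002]
force: [0.5, 0.1, 0.9]
gripper_width: 0.0686
grasp_force: 0.0
time_s: 26.95
tool_pos: [0.6167, 0.2056, 0.0034]
tool_rot: [0.116, 0.993, 0.001, -0.001]
force: [-0.6, 0.7, 0.0]
gripper_width: 0.0404
grasp_force: 0.0
t [ 0.125 -0.003  0.002] w [ 0.001 -0.002 -0.003] rows>= 1.0 q [ 0.21  0.72 -0.16  0.69  0.    0.44] F [-0.6  0.7  0. ] gw 0.0404 time 26.95
```

```bash
python3 -m pendant '[{"wx":0,"wy":0,"wz":0,"tx":0.03,"ty":0,"tz":0,"gripper":-0.06},{"wx":0,"wy":0,"wz":0,"tx":0.06,"ty":0,"tz":0,"gripper":-0.06},{"wx":0,"wy":0,"wz":0,"tx":0.08,"ty":0,"tz":0,"gripper":-0.06},{"wx":0,"wy":0,"wz":0,"tx":0.095,"ty":0,"tz":0,"gripper":-0.06},{"wx":0,"wy":0,"wz":0,"tx":0.107,"ty":0,"tz":0,"gripper":-0.06},{"wx":0,"wy":0,"wz":0,"tx":0.117,"ty":0,"tz":0,"gripper":-0.06},{"wx":0,"wy":0,"wz":0,"tx":0.124,"ty":0,"tz":0,"gripper":-0.06},{"wx":0,"wy":0,"wz":0,"tx":0.126,"ty":0,"tz":0,"gripper":-0.06}]';python3 -m pendant '[{"wx":0,"wy":0,"wz":0,"tx":0,"ty":0,"tz":0,"gripper":-0.06}]'
python3 -m pendant '[{"wx":0,"wy":0,"wz":0,"tx":-0.03,"ty":0,"tz":0,"gripper":-0.06},{"wx":0,"wy":0,"wz":0,"tx":-0.05,"ty":0,"tz":-0.12,"gripper":-0.06},{"wx":0,"wy":0,"wz":0,"tx":0,"ty":0,"tz":-0.28,"gripper":-0.06},{"wx":0,"wy":0,"wz":0,"tx":0.18,"ty":0,"tz":-0.38,"gripper":0.2},{"wx":0,"wy":0,"wz":0,"tx":0.36,"ty":0,"tz":-0.43,"gripper":1},{"wx":0,"wy":0,"wz":0,"tx":0.52,"ty":0,"tz":-0.43,"gripper":1},{"wx":0,"wy":0,"wz":0,"tx":0.52,"ty":0,"tz":-0.43,"gripper":1}]';python3 - <<'E'
from st import *
img,P=cloud("wrist");cv2.imwrite("pics/k.png",img)
for z in (.04,.032,.024,.016,.008):
    m=(abs(P[...,2]-z)<.002)&(np.hypot(P[...,0]-.508,P[...,1]-.231)<.1); s=(P[m][:,:2]-[.5085,.2304])@[.9736,-.2284]; print(z,m.sum(),np.percentile(s,[2,10,50,98]) if len(s) else '')
m=(abs(P[...,2]-.04)<.003)&(np.hypot(P[...,0]-.508,P[...,1]-.231)<.1);print(inrect(P[m][:,:2]));print(bot.get_obs()["tool_pos"])
E
```

```text
time_s: 27.75
tool_pos: [0.5886, 0.2131, 0.0059]
tool_rot: [0.116, 0.993, 0.001, 0.002]
force: [1.2, 0.2, 0.1]
gripper_width: 0.0405
grasp_force: 0.9
time_s: 27.85
tool_pos: [0.5886, 0.2131, 0.0058]
tool_rot: [0.116, 0.993, 0.001, 0.002]
force: [0.7, -0.3, 0.1]
gripper_width: 0.0404
grasp_force: 0.6
time_s: 28.55
tool_pos: [0.4556, 0.2432, 0.1126]
tool_rot: [0.115, 0.993, 0.001, -0.001]
force: [0.4, -0.3, 0.9]
gripper_width: 0.0855
grasp_force: 0.0
0.04 11944 [-0.05733853 -0.04889974 -0.0024854   0.06588915]
0.032 318 [-0.06072991 -0.0605498  -0.05968953 -0.05861159]
0.024 109 [-0.0607891  -0.06068666 -0.06055292 -0.0601494 ]
0.016 44 [-0.06080414 -0.06073368 -0.06045029 -0.0600315 ]
0.008 353 [-0.06234008 -0.06172313 -0.06050306 -0.05861025]
(array([0.51434277, 0.23010684]), -13.229133605957031, (130.1, 65.2))
[0.45891669 0.24321786 0.11287987]
```

View pics/k.png

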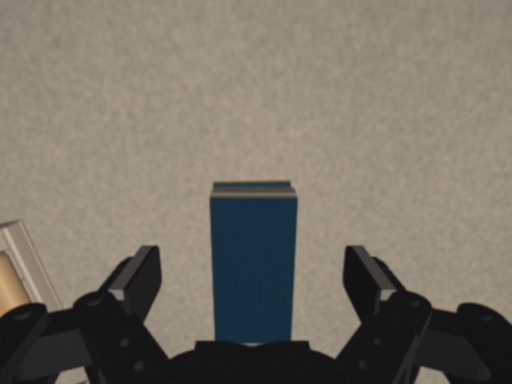

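Run:
```python
from st import *
K,T=cam("wrist"); img=cv2.imread("pics/k.png")
row=img[:,235:265].mean(1).round().astype(int)
for v in range(178,202):
    d=np.array([(250-K[0,2])/K[0,0],-(v-K[1,2])/K[1,1],-1])@T[:3,:3].T
    o=[]
    for z in (0,.008,.016,.024,.032,.04):
        p=T[:3,3]+d*(z-T[2,3])/d[2]; o.append(round(float((p[:2]-[.5085,.2304])@[.9736,-.2284]*1000),1))
    print(v,row[v],o)
```

```text
178 [134 151 163] [-59.3, -61.3, -63.3, -65.4, -67.4, -69.4]
179 [130 147 159] [-58.4, -60.5, -62.5, -64.6, -66.6, -68.7]
180 [115 131 142] [-57.5, -59.6, -61.7, -63.8, -65.9, -68.0]
181 [ 91 104 114] [-56.6, -58.8, -60.9, -63.0, -65.1, -67.2]
182 [69 76 82] [-55.8, -57.9, -60.0, -62.2, -64.3, -66.5]
183 [64 60 53] [-54.9, -57.0, -59.2, -61.4, -63.6, -65.7]
184 [69 57 35] [-54.0, -56.2, -58.4, -60.6, -62.8, -65.0]
185 [71 60 36] [-53.1, -55.3, -57.6, -59.8, -62.0, -64.2]
186 [68 62 52] [-52.2, -54.5, -56.7, -59.0, -61.2, -63.5]
187 [61 65 67] [-51.3, -53.6, -55.9, -58.2, -60.5, -62.7]
188 [60 68 76] [-50.4, -52.8, -55.1, -57.4, -59.7, -62.0]
189 [59 69 77] [-49.6, -51.9, -54.2, -56.6, -58.9, -61.2]
190 [58 68 76] [-48.7, -51.0, -53.4, -55.8, -58.1, -60.5]
191 [63 74 80] [-47.8, -50.2, -52.5, -54.9, -57.3, -59.7]
192 [78 89 90] [-46.9, -49.3, -51.7, -54.1, -56.5, -59.0]
193 [ 93 104  99] [-46.0, -48.4, -50.9, -53.3, -55.8, -58.2]
194 [ 97 109 103] [-45.1, -47.5, -50.0, -52.5, -55.0, -57.5]
195 [ 88 100  99] [-44.2, -46.7, -49.2, -51.7, -54.2, -56.7]
196 [72 82 87] [-43.3, -45.8, -48.3, -50.9, -53.4, -55.9]
197 [58 64 70] [-42.4, -44.9, -47.5, -50.0, -52.6, -55.2]
198 [54 51 48] [-41.4, -44.0, -46.6, -49.2, -51.8, -54.4]
199 [57 45 31] [-40.5, -43.2, -45.8, -48.4, -51.0, -53.6]
200 [61 46 24] [-39.6, -42.3, -44.9, -47.6, -50.2, -52.9]
201 [62 46 24] [-38.7, -41.4, -44.1, -46.7, -49.4, -52.1]
```

```bash
python3 -m pendant '[{"wx":0,"wy":0,"wz":0,"tx":-0.14,"ty":0,"tz":0,"gripper":0.5},{"wx":0,"wy":0,"wz":0,"tx":-0.32,"ty":0,"tz":0.04,"gripper":-0.06},{"wx":0,"wy":0,"wz":0,"tx":-0.5,"ty":0,"tz":0.08,"gripper":-0.06},{"wx":0,"wy":0,"wz":0,"tx":-0.62,"ty":0,"tz":0.1,"gripper":-0.06},{"wx":0,"wy":0,"wz":0,"tx":-0.63,"ty":0,"tz":0.22,"gripper":-0.06},{"wx":0,"wy":0,"wz":0,"tx":-0.63,"ty":0,"tz":0.34,"gripper":-0.06},{"wx":0,"wy":0,"wz":0,"tx":-0.62,"ty":0,"tz":0.41,"gripper":-0.06},{"wx":0,"wy":0,"wz":0,"tx":-0.6,"ty":0,"tz":0.417,"gripper":-0.06}]';python3 -m pendant '[{"wx":0,"wy":0,"wz":0,"tx":0.02,"ty":0,"tz":0,"gripper":-0.06},{"wx":0,"wy":0,"wz":0,"tx":0.04,"ty":0,"tz":0,"gripper":-0.06},{"wx":0,"wy":0,"wz":0,"tx":0.055,"ty":0,"tz":0,"gripper":-0.06},{"wx":0,"wy":0,"wz":0,"tx":0.068,"ty":0,"tz":0,"gripper":-0.06},{"wx":0,"wy":0,"wz":0,"tx":0.078,"ty":0,"tz":0,"gripper":-0.06},{"wx":0,"wy":0,"wz":0,"tx":0.086,"ty":0,"tz":0,"gripper":-0.06},{"wx":0,"wy":0,"wz":0,"tx":0.09,"ty":0,"tz":0,"gripper":-0.06},{"wx":0,"wy":0,"wz":0,"tx":0.09,"ty":0,"tz":0,"gripper":-0.06}]'; python3 -c "
from st import *
rel(np.array([.5085,.2304,.0085])+np.array([.9736,-.2284,0])*(.0795),down(-13.2))"
```

```text
time_s: 29.4
tool_pos: [0.6067, 0.2072, 0.0053]
tool_rot: [0.117, 0.993, 0.0, -0.001]
force: [-0.5, 0.4, 0.1]
gripper_width: 0.04
grasp_force: 0.0
time_s: 30.2
tool_pos: [0.5871, 0.2138, 0.0097]
tool_rot: [0.116, 0.993, 0.001, 0.003]
force: [3.7, -0.7, 2.6]
gripper_width: 0.0403
grasp_force: 2.0
t [ 0.003 -0.007  0.005] w [ 0.004  0.007 -0.004] rows>= 1.0 q [ 0.23  0.67 -0.24  0.65  0.    0.46] F [ 3.7 -0.7  2.6] gw 0.0403 time 30.2
```

```bash
python3 -m pendant '[{"wx":0,"wy":0,"wz":0,"tx":0.003,"ty":0,"tz":0,"gripper":-0.06},{"wx":0,"wy":0,"wz":0,"tx":0.004,"ty":0,"tz":0,"gripper":-0.06}]'
python3 -m pendant '[{"wx":0,"wy":0,"wz":0,"tx":-0.03,"ty":0,"tz":0,"gripper":-0.06},{"wx":0,"wy":0,"wz":0,"tx":-0.05,"ty":0,"tz":-0.12,"gripper":-0.06},{"wx":0,"wy":0,"wz":0,"tx":0,"ty":0,"tz":-0.28,"gripper":-0.06},{"wx":0,"wy":0,"wz":0,"tx":0.18,"ty":0,"tz":-0.38,"gripper":-0.06},{"wx":0,"wy":0,"wz":0,"tx":0.36,"ty":0,"tz":-0.3,"gripper":-0.06},{"wx":0,"wy":0,"wz":0,"tx":0.54,"ty":0,"tz":-0.25,"gripper":-0.06},{"wx":0,"wy":0,"wz":0,"tx":0.72,"ty":0,"tz":-0.22,"gripper":0.5},{"wx":0,"wy":0,"wz":0,"tx":0.88,"ty":0,"tz":-0.22,"gripper":1}]';python3 -m pendant '[{"wx":0,"wy":0,"wz":0,"tx":0,"ty":0,"tz":0,"gripper":1},{"wx":0,"wy":0,"wz":0,"tx":0,"ty":0,"tz":0,"gripper":1},{"wx":0,"wy":0,"wz":0,"tx":0,"ty":0,"tz":0,"gripper":1}]'
cat > meas.py <<'E'
from st import *
import sys
K,T=cam("wrist"); img,P=cloud("wrist");cv2.imwrite(sys.argv[1],img)
for z in (.04,.032,.024,.016,.008):
    m=(abs(P[...,2]-z)<.002)&(np.hypot(P[...,0]-.508,P[...,1]-.231)<.1); s=(P[m][:,:2]-[.5085,.2304])@[.9736,-.2284]; print(z,m.sum(),np.percentile(s,[2,10,50,98]).round(4) if len(s) else '')
print(bot.get_obs()["tool_pos"],bot.get_obs()["time_s"])
p0=np.array([.5085-.062*.974,.2304+.062*.228,.02]);q=(p0-T[:3,3])@T[:3,:3];u=int(K[0,2]+K[0,0]*q[0]/-q[2]);v=int(K[1,2]-K[1,1]*q[1]/-q[2]);print(u,v)
c=img[v-35:v+35,u-60:u+60]; cv2.imwrite(sys.argv[1].replace(".png","_c.png"),cv2.resize(c,(800,466),interpolation=cv2.INTER_CUBIC)); print("crop rows",v-35,"cols",u-60,"scale 6.66")
row=img[:,u-15:u+15].mean(1).round().astype(int)
for vv in range(v-26,v+24):
    d=np.array([(u-K[0,2])/K[0,0],-(vv-K[1,2])/K[1,1],-1])@T[:3,:3].T
    print(vv,row[vv],[round(float(((T[:3,3]+d*(z-T[2,3])/d[2])[:2]-[.5085,.2304])@[.9736,-.2284]*1000),1) for z in (0,.008,.016,.024,.032,.04)])
E
python3 meas.py pics/l.png
```

```text
time_s: 30.4
tool_pos: [0.5863, 0.2139, 0.0096]
tool_rot: [0.117, 0.993, 0.001, 0.003]
force: [4.3, -1.5, 3.1]
gripper_width: 0.0401
grasp_force: 2.7
time_s: 31.2
tool_pos: [0.3655, 0.2638, 0.0615]
tool_rot: [0.116, 0.993, 0.0, -0.002]
force: [-0.8, 0.3, 0.4]
gripper_width: 0.0679
grasp_force: 0.0
time_s: 31.5
tool_pos: [0.3714, 0.2649, 0.0633]
tool_rot: [0.117, 0.993, 0.001, 0.002]
force: [1.0, 0.7, 0.9]
gripper_width: 0.0856
grasp_force: 0.0
0.04 141 [-0.0624 -0.062  -0.0613 -0.0595]
0.032 565 [-0.0635 -0.0631 -0.0621 -0.0605]
0.024 338 [-0.0636 -0.0633 -0.0627 -0.0618]
0.016 197 [-0.0637 -0.0632 -0.0627 -0.0618]
0.008 356 [-0.0626 -0.0622 -0.0614 -0.0602]
[0.37172856 0.26483557 0.06335894] 31.55
248 320
crop rows 285 cols 188 scale 6.66
294 [115 130 141] [-69.9, -75.5, -81.1, -86.7, -92.4, -98.0]
295 [116 131 141] [-69.0, -74.6, -80.3, -86.0, -91.6, -97.3]
296 [116 131 142] [-68.1, -73.8, -79.5, -85.2, -90.9, -96.5]
297 [116 131 141] [-67.2, -72.9, -78.6, -84.4, -90.1, -95.8]
298 [116 131 141] [-66.3, -72.0, -77.8, -83.6, -89.3, -95.1]
299 [116 131 142] [-65.4, -71.2, -77.0, -82.8
[... 1879 characters left out ...]
0.2]
332 [84 94 87] [-34.5, -41.5, -48.5, -55.5, -62.5, -69.5]
333 [85 96 91] [-33.5, -40.5, -47.6, -54.6, -61.6, -68.7]
334 [67 77 79] [-32.5, -39.6, -46.7, -53.7, -60.8, -67.9]
335 [50 60 68] [-31.5, -38.6, -45.8, -52.9, -60.0, -67.1]
336 [46 56 66] [-30.6, -37.7, -44.9, -52.0, -59.2, -66.3]
337 [48 58 69] [-29.6, -36.8, -44.0, -51.1, -58.3, -65.5]
338 [50 61 72] [-28.6, -35.8, -43.0, -50.3, -57.5, -64.7]
339 [46 52 58] [-27.6, -34.9, -42.1, -49.4, -56.7, -63.9]
340 [36 36 35] [-26.6, -33.9, -41.2, -48.5, -55.8, -63.1]
341 [32 25 17] [-25.6, -33.0, -40.3, -47.7, -55.0, -62.3]
342 [37 28 17] [-24.6, -32.0, -39.4, -46.8, -54.2, -61.5]
343 [40 30 18] [-23.6, -31.1, -38.5, -45.9, -53.3, -60.7]
```

View pics/l_c.png

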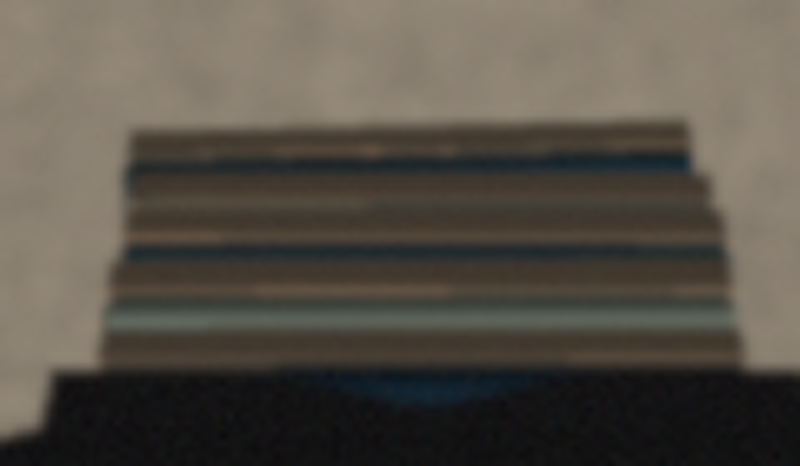

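The picture shows the near end with all five ends flush within about 1.5 mm. The sides line up within about 1 mm, and tile 1 is turned about 0.02 rad, inside the 0.05 limit. The gripper is clear of everything, so I hand in.

```bash
python3 -c "
from bench import bot
print(bot.sign_off())"
```

```text
the job is handed in; nothing more can be done
None
```

I laid tile 5 face up on the stack without dropping it, tapped all five tiles flush to within about 1.5 mm as measured at the near end (I didn't view the far end), and handed the job in at about 31.6 s.

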